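# Repaired phones out of the drawer and onto the leaning rack

## Robot

A 7-joint arm with a two-finger parallel gripper is mounted at the origin on the work surface. World frame = base frame: x ahead of the robot, y to its left, z up, the work surface at z = 0. Lengths are in m, angles in rad, forces in N, time in s.
With the tool pointing down it reaches from about 0.35 to 0.9 m from the base axis. Payload 19.9 kg.
Tool frame: the origin (TCP) lies at the very end of the fingers, on their centre line; the grasp point (between the pads) lies 19 mm behind it (bot.grip_depth is the z of the grasp point in the tool frame, in m); z points along the fingers, y is the line along which they close (so a half turn about z gives the same grasp; the last joint's range is limited). The gripper opens to 94 mm and grips with 3 to 60 N. Pads are 16 mm wide; open, the fingers measure 119 mm over their backs; the gripper's body (75 mm by 177 mm) begins 78 mm behind the grasp point.
Start: joints at [1.29, 0.417, -0.01, 1.614, 0.005, 1.111, -0.053], TCP at [0.148, -0.607, 0.205] pointing down, gripper open.
Joint ranges: [-2.81, 2.81], [-0.39, 2.02], [-1.27, 1.25], [0.06, 2.57], [-1.19, 4.33], [0.19, 2], [-2.82, 2.82]. Speed limits (rad/s): [1.89, 1.89, 2.39, 2.39, 3.01, 3.01, 3.01].

## Interface

Orientations are given as a unit quaternion [w, x, y, z].
In Python, from rig import bot gives the robot as it stands. The module is installed in compiled form; this text tells all that it offers.
- The arm moves only by the tool jog_arm, never from a script. Its arguments are lists of equal length, an entry for each row: "rotation": the turn, a rotation vector about the tool's x, y, z as a fraction of full scale, a list of three; "translation": the shift along the tool's x, y, z as a fraction of full scale, a list of three; "jaw": the closure, from -1 (fully open) to 1 (shut). A call has 1 to 20 rows; each row is the pose to reach, as a shift and turn from the pose commanded when the call began, along the tool's axes at that moment; what a row does not reach only later rows make up. Full scale, the value 1, is 20 cm for a shift and 60 degrees for a turn. A row lasts 1/8 s, in which the tool goes at most 62.5 mm and 10.7 degrees, less where a joint would pass 70% of its speed; a pose out of reach is approached as far as the arm can. A call with a number of a shift or a turn outside -1 to 1 is refused whole. A call with a gripper value outside its range is refused whole. The fingers move at their own pace and stop on an object; "grip_force" is the grip in N (left out, the last holds). Time passes only in rows, so rows that repeat a pose let the fingers close. It gives the time, the measured TCP pose, the force, the opening and the grip force at its end, in the units of the state.
- bot.observe(): the state, without advancing time (a new reading comes with each control period).
- bot.snapshot(name): name is "scene" or "side" or "wrist"; returns the picture (400x640x3 uint8, red, green, blue); there is no depth.
- bot.calibration(name): a dict with "fx", "fy", "cx", "cy" (pixels), "camera_from_world" (4x4, takes a point from world to camera coordinates). Camera axes: x right, y down, z forward; pixel columns grow to the right and rows downward; lengths in m; the calibration is good to about 2 mm. A picture is of the moment at which its call begins: read the wrist's pose just before it. calibration takes no time and is no camera call; for the wrist camera it gives the pose at the moment of the call.
- bot.job_done(): hands the job in; it is judged then, once.
The state is a dict: "clock": time; "joint_pos": joint angles; "qvel": joint speeds; "joint_torque": joint torques, N m; "tcp_pos": TCP position; "ee_rot": TCP orientation; "contact_force": force on the tool from outside, world axes, zero at the start; "ft_torque": the same for the moment, N m; "width": finger opening in m; "grip_force": force on a finger pad.
Only numpy, scipy, OpenCV 4.12 (cv2) and the standard library are available. Lean on these libraries where they do the work, as an engineer would, in place of code of your own. Each camera call takes 0.05 s, during which the arm holds its last target. There are 200 camera calls.

## Task

Pull the parts drawer out as far as it goes, take out every repaired phone and lean each one in a row of its own on the rack: its long edge down on the base plate behind the rubber lip, centred, tipped back against the two steel prongs. Put both screw tins upright in the drawer's open bay, then, once phones and tins are all in place, push the drawer fully shut; leave the solder spool, flux jar and pen cup alone.

Things in the scene. Friction and masses are not known exactly. Their poses are not given: they have to be found in the camera images.
- drawer (a joint): how far the drawer is out: 0 = shut, 0.17 m = at its stop; it slides towards the cabinet's own -x (a stiff 2 N or so).
- cabinet: low grey one-drawer cabinet, fixed, 185 (x) x 320 (y) x 105 mm high. Origin: on the bench, middle of the front face; x points into the cabinet. The drawer's aluminium front, 14 mm thick, stands before that face, top at 95 mm. A pale foam insert (top at 53 mm) has four 14 x 155 mm phone slots along x, floors at 15 mm, at y = -18, 30, 78, 126 mm.
- handle (a point): middle of the drawer's bar handle, 75 mm above the bench: a round dark bar about 10 mm thick, 110 mm long, along the cabinet's y, 35 mm off the drawer front (moves with the drawer).
- bay (a point): centre of the floor of the open bay of the drawer, 33 mm above the bench; the bay is 155 (x) x 100 (y) mm, and its side walls rise 20 mm to the foam's top (moves with the drawer; axes as the cabinet's).
- rack: fixed leaning rack: aluminium base plate 205 (x) x 175 (y) x 12 mm with three rows, 62 mm apart along its x. Each row has a rubber lip 8 mm high along y in front; behind it two steel prongs 8 mm thick at y = +-45 mm slope back (top towards +x) 0.31 rad from vertical, 58 mm tall. Origin on the bench.
- place0 (a point): front row of the rack: point on the base plate's top (12 mm above the bench) where the prongs' front line meets the plate, midway between the prongs; a well leaned phone has its lower back edge here, lying along the rack's y. The lip's inner face is 17 mm in front (-x).
- place1 (a point): middle row of the rack: point on the base plate's top (12 mm above the bench) where the prongs' front line meets the plate, midway between the prongs; a well leaned phone has its lower back edge here, lying along the rack's y. The lip's inner face is 17 mm in front (-x).
- place2 (a point): back row of the rack: point on the base plate's top (12 mm above the bench) where the prongs' front line meets the plate, midway between the prongs; a well leaned phone has its lower back edge here, lying along the rack's y. The lip's inner face is 17 mm in front (-x).
- phone0: repaired phone, a dark slab 140 mm long (own x) by 10 mm thick (own y) by 70 mm (own z), 0.19 kg, both ends and faces alike for this job. At the start it stands on a long edge in a slot of the drawer, z up, long side along the drawer's pull, its upper 32 mm clear of the foam. Origin: middle of its lower 140 x 10 face. May be absent (None from the start).
- phone1: repaired phone, a dark slab 140 mm long (own x) by 10 mm thick (own y) by 70 mm (own z), 0.19 kg, both ends and faces alike for this job. At the start it stands on a long edge in a slot of the drawer, z up, long side along the drawer's pull, its upper 32 mm clear of the foam. Origin: middle of its lower 140 x 10 face. May be absent (None from the start).
- phone2: repaired phone, a dark slab 140 mm long (own x) by 10 mm thick (own y) by 70 mm (own z), 0.19 kg, both ends and faces alike for this job. At the start it stands on a long edge in a slot of the drawer, z up, long side along the drawer's pull, its upper 32 mm clear of the foam. Origin: middle of its lower 140 x 10 face. May be absent (None from the start).
- phone3: repaired phone, a dark slab 140 mm long (own x) by 10 mm thick (own y) by 70 mm (own z), 0.19 kg, both ends and faces alike for this job. At the start it stands on a long edge in a slot of the drawer, z up, long side along the drawer's pull, its upper 32 mm clear of the foam. Origin: middle of its lower 140 x 10 face. May be absent (None from the start).
- tin0: round steel screw tin, closed, 46 mm diameter, 40 mm high, 0.11 kg, standing on the mat in front of the rack. Origin: centre of its underside.
- tin1: round steel screw tin, closed, 46 mm diameter, 40 mm high, 0.11 kg, standing on the mat in front of the rack. Origin: centre of its underside.
- spool: solder spool, 52 mm diameter, 42 mm high, not part of the job. Origin: underside.
- flux: flux jar, 44 mm diameter, 75 mm high, not part of the job. Origin: underside.
- pencup: clear cup, 72 mm diameter, 95 mm high, not part of the job. Origin: underside.
Things that resemble listed ones, but are neither listed nor needed, are in the scene too. What is shaped like the tin1 but purple or yellow is not meant.

How it is judged:
By the outcome, as a careful person would: the job done as asked, in the order asked, and still so for the second after the job is handed in, with the robot touching nothing.
Of phone0, phone1, phone2, phone3 only 2 to 3 are there at a start; the rules pass over those that are not, and their reading is None.
At some moment in a run one of tin0, tin1 may be knocked a few centimetres aside while the robot is not near it.
It also fails if it takes over 192 s, if anything falls off the work surface, if the arm or the gripper's body presses on something with over 40 N, if the wrist force passes 120 N, or if a joint passes its speed limit or range.

## Working session

There is one attempt and no reset: what is moved stays moved. The work goes in short steps, Python scripts to look and compute and a tool call to move; the robot and the scene stay as the last step left them, time stands still between calls to the robot, and variables do not carry over. Pictures are saved under pics/ and viewed, at most 14 in all, crops included, and the job is handed in when it is done.

Besides the shell and the picture viewer there is one more tool, called after "Call:" in YAML: its name, and indented under it one key for each argument. jog_arm: Moves the arm, as the interface text tells. Shift numbers are shares of 20 cm and turn numbers shares of 60 degrees, none past 1 either way. Its arguments: {"type":"object","properties":{"rotation":{"type":"array"},"translation":{"type":"array"},"jaw":{"type":"array"},"grip_force":{"type":"number"}},"required":["rotation","translation","jaw"]}

```bash
mkdir -p pics; ls; python3 - <<'E'
from rig import bot
import cv2
s=bot.observe()
for k,v in s.items(): print(k,v)
print(bot.grip_depth)
for n in ["scene","side","wrist"]:
    c=bot.calibration(n); print(n,c)
    cv2.imwrite(f"pics/{n}0.png",cv2.cvtColor(bot.snapshot(n),cv2.COLOR_RGB2BGR))
a=cv2.imread("pics/scene0.png");b=cv2.imread("pics/side0.png")
E
```

```text
pics
clock 0.0
joint_pos [ 1.29050687  0.4179923  -0.01031104  1.61414749  0.00469927  1.11068286
 -0.05297788]
qvel [-0.00081658  0.00099073  0.0001144  -0.00029489  0.00176001  0.00074509
 -0.00134406]
joint_torque [-3.67975181e-04 -8.51257324e+01  6.38476945e-01 -4.25989151e+01
 -4.88281867e-02  1.84929877e-02  9.23680136e-05]
tcp_pos [ 0.14773661 -0.60691566  0.20482502]
ee_rot [-5.92089684e-04  9.92878511e-01  1.19129758e-01 -1.14550870e-04]
contact_force [ 0.12290531  0.52106082 -0.22262262]
ft_torque [ 0.02088879 -0.00263613  0.0296304 ]
grip_force 0.0
width 0.09418375293514208
-0.0188
scene {'fx': 470.2493534835397, 'fy': 470.2493534835397, 'cx': 316.8170161905582, 'cy': 203.75045890678606, 'camera_from_world': array([[ 8.95263587e-01,  4.45535346e-01, -1.16880718e-03,
        -5.45222895e-01],
       [ 3.51156796e-01, -7.07228030e-01, -6.13610152e-01,
        -1.64484798e-01],
       [-2.74211624e-01,  5.48932390e-01, -7.89608267e-01,
         1.98920416e+00],
       [ 0.00000000e+00,  0.00000000e+00,  0.00000000e+00,
         1.00000000e+00]])}
side {'fx': 362.145280607376, 'fy': 362.145280607376, 'cx': 315.0003162476772, 'cy': 198.58240692770923, 'camera_from_world': array([[-0.84611961, -0.53295094,  0.00670059,  0.49500046],
       [-0.42050979,  0.65977654, -0.62278923,  0.27688066],
       [ 0.32749521, -0.52977185, -0.78236096,  0.92710033],
       [ 0.        ,  0.        ,  0.        ,  1.        ]])}
wrist {'fx': 298.1318452282034, 'fy': 298.1318452282034, 'cx': 321.8028827518446, 'cy': 203.68438361256443, 'camera_from_world': array([[ 0.23499061, -0.97199517, -0.00218973, -0.62315286],
       [-0.94143802, -0.22816238,  0.24826677, -0.02505893],
       [-0.24181372, -0.05627886, -0.96868923,  0.39058305],
       [ 0.        ,  0.        ,  0.        ,  1.        ]])}
```

View pics/scene0.png

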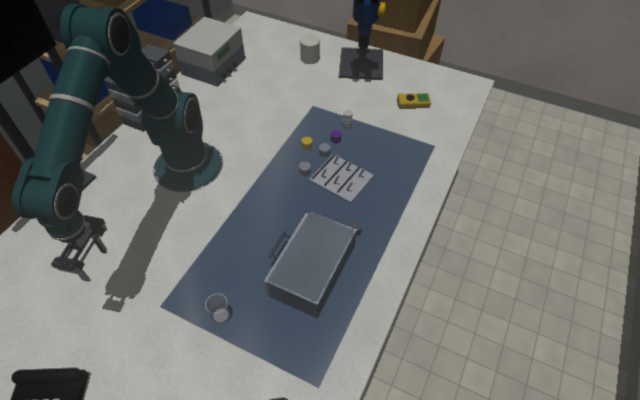

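View pics/side0.png

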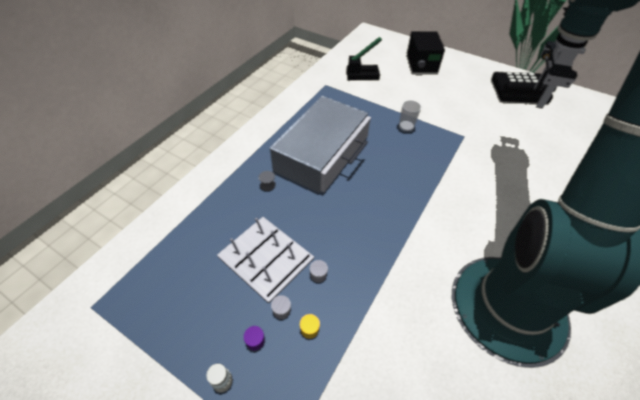

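Scene: cabinet about (313,258) with its handle at (280,247), and the rack at (341,177). The grey tin candidates are (305,168) and (324,150). Decoys are purple (336,136) and yellow (307,142). Another grey round object sits by the cup at (221,314), and one more by the cabinet at (358,227). I'll enlarge this area.

```bash
python3 - <<'E'
import cv2,numpy as np
a=cv2.imread("pics/scene0.png");b=cv2.imread("pics/side0.png")
def crop(im,x,y,w,h,s):
    c=cv2.resize(im[y:y+h,x:x+w],None,fx=s,fy=s,interpolation=cv2.INTER_CUBIC)
    for i in range(x-x%20+20,x+w,20): cv2.putText(c,str(i),(int((i-x)*s)-10,8),0,.33,(0,255,255),1); cv2.line(c,(int((i-x)*s),10),(int((i-x)*s),16),(0,255,255),1)
    for i in range(y-y%20+20,y+h,20): cv2.putText(c,str(i),(0,int((i-y)*s)+4),0,.33,(0,255,255),1); cv2.line(c,(22,int((i-y)*s)),(28,int((i-y)*s)),(0,255,255),1)
    return c
cv2.imwrite("pics/c1.png",crop(a,260,125,120,60,6.6)); 
x=np.vstack([crop(a,262,130,118,60,6.7)[:400]])
p=crop(a,262,130,118,180,3.3)[:594,:390]; q=crop(b,205,90,175,230,2.3)[:594,:405]
c=np.zeros((600,800,3),np.uint8); c[:p.shape[0],:p.shape[1]]=p; c[:q.shape[0],392:392+q.shape[1]]=q
cv2.imwrite("pics/c2.png",c)
E
```

```text
(no output)
```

View pics/c2.png

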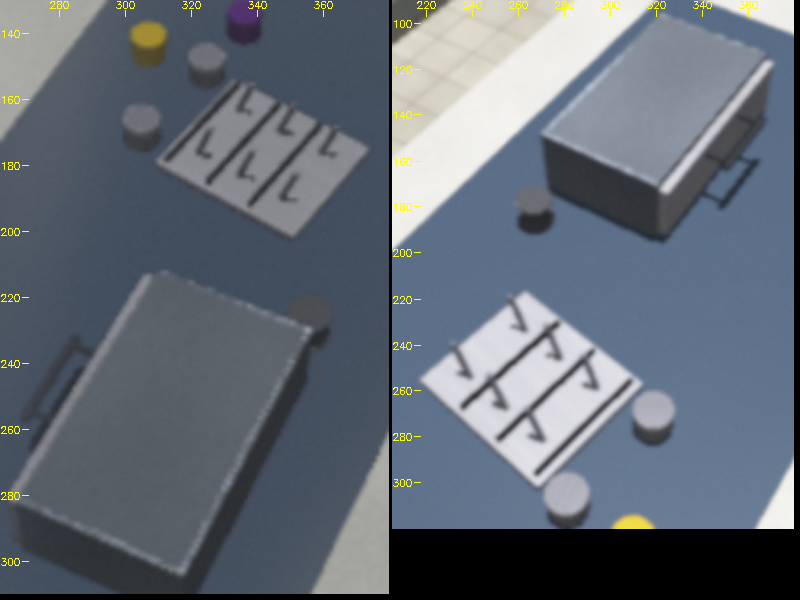

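Both tins in front of the rack are plain grey: scene (305,168) and (324,150). The yellow and purple ones are decoys. The one at (355,226) by the cabinet is dark and sits away from the rack, so it is the spool or flux. Now I'll fit poses.

```bash
cat > h.py <<'E'
import numpy as np, cv2
from rig import bot
from scipy.optimize import least_squares
from scipy.spatial.transform import Rotation as R
def proj(c,P):
    P=np.atleast_2d(P); q=P@c["camera_from_world"][:3,:3].T+c["camera_from_world"][:3,3]
    return np.c_[c["fx"]*q[:,0]/q[:,2]+c["cx"],c["fy"]*q[:,1]/q[:,2]+c["cy"]]
def ray(c,uv,z):
    M=c["camera_from_world"];o=-M[:3,:3].T@M[:3,3]
    d=M[:3,:3].T@np.array([(uv[0]-c["cx"])/c["fx"],(uv[1]-c["cy"])/c["fy"],1]);return o+d*(z-o[2])/d[2]
def tri(obs): # [(calib,uv)]
    f=lambda p:np.concatenate([proj(c,p)[0]-uv for c,uv in obs]); r=least_squares(f,[.6,-.2,.05]);return r.x,np.abs(r.fun).max()
def pose(x,y,a,P):
    c,s=np.cos(a),np.sin(a);P=np.atleast_2d(P);return np.c_[x+c*P[:,0]-s*P[:,1],y+s*P[:,0]+c*P[:,1],P[:,2]]
def fit(obs,x0,sw=True): # [(calib,uv,local)] -> x,y,yaw,dz
    f=lambda p:np.concatenate([proj(c,pose(*p[:3],np.array(l)+[0,0,p[3]]))[0]-uv for c,uv,l in obs])
    r=least_squares(f,x0,loss='soft_l1');return r.x,f(r.x).reshape(-1,2)
def quat(): 
    q=bot.observe()["ee_rot"];return R.from_quat([q[1],q[2],q[3],q[0]])
def rel(tx,ty,tz,yaw,pitch=None):
    """move numbers to TCP target, tool down with tool y axis at world yaw"""
    s=bot.observe();q=quat()
    best=None
    for h in (0,np.pi):
        ya=np.array([np.cos(yaw+h),np.sin(yaw+h),0]);za=np.array([0,0,-1.]);T=R.from_matrix(np.c_[np.cross(ya,za),ya,za])
        rv=(q.inv()*T).as_rotvec()
        if best is None or np.linalg.norm(rv)<np.linalg.norm(best): best=rv
    return q.inv().apply(np.array([tx,ty,tz])-s["tcp_pos"])/.2,best/np.radians(60)
E
python3 - <<'E'
from h import *
np.set_printoptions(precision=4,suppress=True)
A=bot.calibration("scene");B=bot.calibration("side")
S=lambda x,y:(262+x/3.3,130+y/3.3); D=lambda x,y:(205+(x-392)/2.3,90+y/2.3)
L=[(-.1025,-.0875),(-.1025,.0875),(.1025,.0875),(.1025,-.0875)]
sc=[S(157,160),S(237,82),S(368,150),S(293,237)]
sd=[D(641,383),D(541,487),D(420,380),D(525,292)]
for i in range(4): print(tri([(A,sc[i]),(B,sd[i])]))
p,e=fit([(A,sc[i],(*L[i],.012)) for i in range(4)]+[(B,sd[i],(*L[i],.012)) for i in range(4)],[.6,0,0,0]);print("rack",p);print(e)
# cabinet back-top corners & others
# cab: x into. back corners x=.185, y=+-.16 z=.105
sc=[S(310,330),S(183,573)]; sd=[D(543,133),D(660,13)]
for i in range(2): print(tri([(A,sc[i]),(B,sd[i])]))
# drawer front top corners
sc=[S(147,275),S(13,488)]; sd=[D(663,190),D(772,62)]
for i in range(2): print(tri([(A,sc[i]),(B,sd[i])]))
for n,a,b in [("tinA",S(141,117),D(653,407)),("tinB",S(207,55),D(567,492)),("dark",S(311,310),D(534,200))]: print(n,tri([(A,a),(B,b)]))
print("cup",tri([(A,(217,301)),(B,(411,107))]), ray(A,(221,314),.04),ray(B,(407,126),.04))
# handle
print("handle",ray(A,S(50,378),.075),ray(B,D(742,184),.075))
E
```

```text
(array([0.4975, 0.1508, 0.0113]), np.float64(0.7399388260702722))
(array([0.5241, 0.3185, 0.0048]), np.float64(1.6376342621318258))
(array([0.7263, 0.2877, 0.006 ]), np.float64(0.2811101250433694))
(array([0.6981, 0.1168, 0.0086]), np.float64(0.555531193920956))
rack [ 0.6116  0.2181 -0.157  -0.0047]
[[-1.2355  1.1184]
 [-1.4308 -0.4756]
 [-0.117  -0.2417]
 [-0.4529  0.6009]
 [ 0.3259  0.007 ]
 [-1.5392  0.1981]
 [-0.5601 -0.0776]
 [-0.4202 -0.2027]]
(array([ 0.7908, -0.0606,  0.1028]), np.float64(0.6466619318030666))
(array([ 0.796 , -0.3742,  0.1056]), np.float64(0.5166213102484107))
(array([ 0.5999, -0.0661,  0.0945]), np.float64(0.07316158302262465))
(array([ 0.5993, -0.366 ,  0.1005]), np.float64(1.5129564489237737))
tinA (array([0.4601, 0.1832, 0.0403]), np.float64(0.4938282161756433))
tinB (array([0.485 , 0.3172, 0.0388]), np.float64(0.780871895361031))
dark (array([0.7662, 0.0043, 0.0419]), np.float64(1.088584097627347))
cup (array([ 0.5022, -0.5033,  0.0939]), np.float64(0.46067222160093024)) [ 0.5181 -0.5177  0.04  ] [ 0.4881 -0.4666  0.04  ]
handle [ 0.5632 -0.2209  0.075 ] [ 0.5249 -0.1481  0.075 ]
```

```bash
cat >> h.py <<'E'
def Rt(yaw,tilt=0):
    """tool y along world yaw, then fingers' back tipped by tilt towards +y-axis(yaw)"""
    y0=np.array([np.cos(yaw),np.sin(yaw),0]);up=np.array([0,0,1.])
    z=-(np.sin(tilt)*y0+np.cos(tilt)*up);y=np.cos(tilt)*y0-np.sin(tilt)*up
    return R.from_matrix(np.c_[np.cross(y,z),y,z])
def plan(calls):
    """calls: list of lists of (x,y,z,yaw[,tilt]); the first starts from now"""
    p=bot.observe()["tcp_pos"];q=quat()
    for c in calls:
        print("call")
        for w in c:
            T=Rt(w[3],w[4] if len(w)>4 else 0)
            t=np.round(q.inv().apply(np.array(w[:3])-p)/.2,3); r=np.round((q.inv()*T).as_rotvec()/np.radians(60),3)
            print("  R",(r+0).tolist(),"T",(t+0).tolist(), "<<<BAD" if max(abs(t).max(),abs(r).max())>1 else "")
        p,q=p+q.apply(t*.2),q*R.from_rotvec(r*np.radians(60))
def snap(n,name):
    c=bot.calibration(n);im=cv2.cvtColor(bot.snapshot(n),cv2.COLOR_RGB2BGR);cv2.imwrite(f"pics/{name}.png",im);np.save(f"pics/{name}.npy",c,allow_pickle=True);return c,im
def load(name): return np.load(f"pics/{name}.npy",allow_pickle=True).item()
E
python3 - <<'E'
from h import *
c=bot.calibration("wrist");M=c["camera_from_world"];o=-M[:3,:3].T@M[:3,3];s=bot.observe()
print("cam in tool",quat().inv().apply(o-s["tcp_pos"]),quat().inv().apply(M[2,:3]))
plan([[(.32,-.45,.25,-.7)],[(.46,-.30,.25,.016)],[(.558,-.219,.20,.016)]])
E
```

```text
cam in tool [ 0.07167183 -0.00075415 -0.17829647] [-0.24823822 -0.0015021   0.96869785]
call
  R [-0.001, 0.0, -0.604] T [1.022, -0.559, -0.225] <<<BAD
call
  R [0.0, 0.0, -0.683] T [1.025, 0.053, 0.001] <<<BAD
call
  R [0.0, 0.0, 0.0] T [0.397, 0.496, 0.25]
```

Call:
jog_arm:
  rotation:
    - [0,0,-0.6]
    - [0,0,-0.6]
    - [0,0,-0.6]
    - [0,0,-0.6]
    - [0,0,-0.6]
    - [0,0,-0.6]
  translation:
    - [1,-0.55,-0.22]
    - [1,-0.55,-0.22]
    - [1,-0.55,-0.22]
    - [1,-0.55,-0.22]
    - [1,-0.55,-0.22]
    - [1,-0.55,-0.22]
  jaw: [0.4,0.4,0.4,0.4,0.4,0.4]

```text
clock: 0.9
tcp_pos: [0.3155, -0.4535, 0.2492]
ee_rot: [-0.0, 0.908, 0.42, -0.0]
contact_force: [-0.7, -0.1, 0.3]
width: 0.0373
grip_force: 0.0
```

Call:
jog_arm:
  rotation:
    - [0,0,-0.68]
    - [0,0,-0.68]
    - [0,0,-0.68]
    - [0,0,-0.68]
    - [0,0,-0.68]
    - [0,0,-0.68]
  translation:
    - [0.9,0.05,0]
    - [0.9,0.05,0]
    - [0.9,0.05,0]
    - [0.9,0.05,0]
    - [0.9,0.05,0]
    - [0.9,0.05,0]
  jaw: [0.4,0.4,0.4,0.4,0.4,0.4]

```text
clock: 1.65
tcp_pos: [0.4393, -0.3235, 0.2491]
ee_rot: [-0.0, 0.706, 0.708, -0.0]
contact_force: [-0.5, -0.1, 0.1]
width: 0.0279
grip_force: 0.0
```

```bash
python3 - <<'E'
from h import *
s=bot.observe();print(s["clock"],s["tcp_pos"],s["width"],s["joint_pos"])
plan([[(.558,-.219,.20,.016)]])
snap("wrist","w1")
E
```

```text
1.65 [ 0.43930662 -0.32350477  0.2491376 ] 0.027876021304008913 [ 0.93133322  0.26063819 -0.42090928  1.74956718  0.1154034   1.15630023
  0.47867449]
call
  R [-0.001, 0.0, -0.013] T [0.521, 0.595, 0.245]
```

View pics/w1.png

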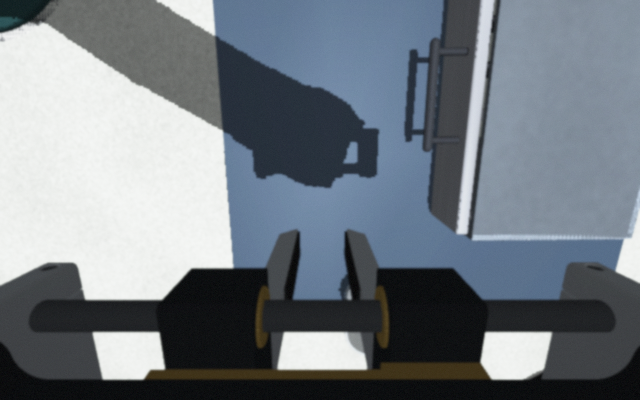

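The bar handle runs (434,40)–(428,150), with its shadow to the left. The drawer front strip is at x≈465–490.

```bash
python3 - <<'E'
from h import *
c=load("w1")
for p in [(434,40),(431,95),(428,150)]: print(ray(c,p,.078))
print("front face top",ray(c,(458,237),.095),ray(c,(478,0),.095)); print(ray(c,(473,238),.105),ray(c,(632,238),.105))
E
```

```text
[ 0.5575298  -0.16074977  0.078     ]
[ 0.55935558 -0.21584117  0.078     ]
[ 0.56134509 -0.27587274  0.078     ]
front face top [ 0.59986023 -0.37621489  0.095     ] [ 0.59153968 -0.1296585   0.095     ]
[ 0.61238095 -0.373652    0.105     ] [ 0.79469708 -0.3734162   0.105     ]
```

```bash
python3 - <<'E'
from h import *
plan([[(.5595,-.218,.16,.03),(.5595,-.218,.056,.03)],[(.5595-.185,-.218-.0055,.056,.03)],[(.38,-.224,.22,.03)]])
E
```

```text
call
  R [0.0, 0.0, -0.026] T [0.525, 0.602, 0.446] 
  R [0.0, 0.0, -0.026] T [0.525, 0.603, 0.966] 
call
  R [0.0, 0.0, 0.0] T [0.0, -0.926, 0.0] 
call
  R [0.0, 0.0, 0.0] T [-0.003, 0.027, -0.82]
```

Call:
jog_arm:
  rotation:
    - [0,0,-0.026]
    - [0,0,-0.026]
    - [0,0,-0.026]
    - [0,0,-0.026]
    - [0,0,-0.026]
    - [0,0,-0.026]
    - [0,0,-0.026]
    - [0,0,-0.026]
    - [0,0,-0.026]
    - [0,0,-0.026]
    - [0,0,-0.026]
    - [0,0,-0.026]
    - [0,0,-0.026]
  translation:
    - [0.525,0.6,0.45]
    - [0.525,0.6,0.45]
    - [0.525,0.6,0.45]
    - [0.525,0.6,0.45]
    - [0.525,0.6,0.6]
    - [0.525,0.6,0.75]
    - [0.525,0.6,0.9]
    - [0.525,0.6,0.965]
    - [0.525,0.6,0.965]
    - [0.525,0.6,0.965]
    - [0.525,0.6,0.965]
    - [0.525,0.6,0.965]
    - [0.525,0.6,0.965]
  jaw: [0.4,0.4,0.4,0.4,0.4,0.4,0.4,0.4,0.4,1,1,1,1]
  grip_force: 25

```text
clock: 3.32
tcp_pos: [0.5599, -0.2166, 0.0575]
ee_rot: [0.001, 0.694, 0.72, 0.0]
contact_force: [-1.8, -0.2, 7.9]
width: 0.0101
grip_force: 25.0
```

Call:
jog_arm:
  rotation:
    - [0,0,0]
    - [0,0,0]
    - [0,0,0]
    - [0,0,0]
    - [0,0,0]
    - [0,0,0]
    - [0,0,0]
    - [0,0,0]
    - [0,0,0]
    - [0,0,0]
    - [0,0,0]
  translation:
    - [0,-0.03,0]
    - [0,-0.1,0]
    - [0,-0.2,0]
    - [0,-0.3,0]
    - [0,-0.4,0]
    - [0,-0.5,0]
    - [0,-0.6,0]
    - [0,-0.7,0]
    - [0,-0.78,0]
    - [0,-0.83,0]
    - [0,-0.83,0]
  jaw: [1,1,1,1,1,1,1,1,1,1,1]

```text
clock: 4.7
tcp_pos: [0.3933, -0.2196, 0.0572]
ee_rot: [-0.001, 0.694, 0.72, 0.001]
contact_force: [-2.0, 22.8, 21.9]
width: 0.0104
grip_force: 25.0
```

Call:
jog_arm:
  rotation:
    - [0,0,0]
    - [0,0,0]
    - [0,0,0]
    - [0,0,0]
  translation:
    - [0.01,-0.015,0]
    - [0.01,-0.03,0]
    - [0.01,-0.045,0]
    - [0.01,-0.045,0]
  jaw: [1,1,1,1]

```text
clock: 5.2
tcp_pos: [0.3908, -0.2196, 0.0577]
ee_rot: [0.005, 0.693, 0.721, 0.004]
contact_force: [41.4, 8.3, -29.7]
width: 0.0102
grip_force: 24.9
```

Call:
jog_arm:
  rotation:
    - [0,0,0]
    - [0,0,0]
    - [0,0,0]
    - [0,0,0]
    - [0,0,0]
    - [0,0,0]
    - [0,0,0]
    - [0,0,0]
    - [0,0,0]
  translation:
    - [0,0.04,0]
    - [0,0.04,0]
    - [0,0.04,0]
    - [0,0.04,-0.2]
    - [0,0.04,-0.6]
    - [0,0.1,-1]
    - [-0.2,0.5,-1]
    - [-0.2,0.5,-1]
    - [-0.2,0.5,-1]
  jaw: [0.4,0.4,0.4,0.4,0.4,0.4,0.4,0.4,0.4]

```text
clock: 6.32
tcp_pos: [0.4869, -0.2575, 0.2566]
ee_rot: [0.0, 0.694, 0.72, 0.0]
contact_force: [-1.6, 0.6, -0.7]
width: 0.028
grip_force: 0.0
```

```bash
python3 - <<'E'
from h import *
s=bot.observe();print(s["clock"],s["tcp_pos"],s["contact_force"])
snap("wrist","w2")
E
```

```text
6.325 [ 0.48690608 -0.25754261  0.25663551] [-1.63669334  0.61606501 -0.65776294]
```

View pics/w2.png

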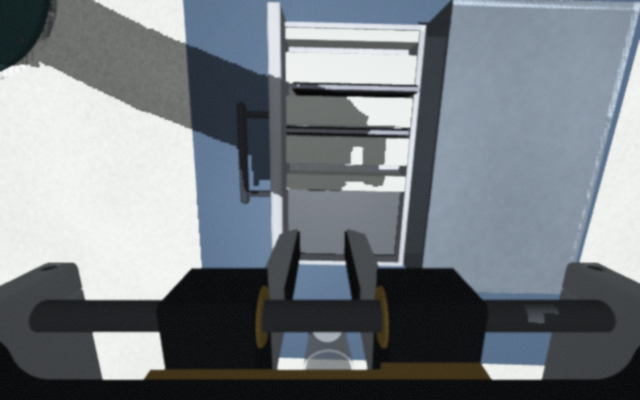

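The drawer is open. It holds two phones, as dark strips at (355,90) and (349,131). The slots at v≈46 and v≈168 are empty, and the bay is at (342,222). I'll segment the strips.

```bash
python3 - <<'E'
from h import *
np.set_printoptions(precision=4,suppress=True)
im=cv2.imread("pics/w2.png");c=load("w2")
g=im.max(2)
m=(g<75).astype(np.uint8);m[:, :285]=0;m[:,421:]=0;m[:60]=0;m[155:]=0
n,l,st,ce=cv2.connectedComponentsWithStats(m)
for i in range(1,n):
    if st[i,4]>150:
        ys,xs=np.where(l==i); pts=np.c_[xs,ys].astype(np.float32)
        r=cv2.minAreaRect(pts); print(st[i],r)
        for z in (.085,): 
            b=np.array([ray(c,p,z) for p in cv2.boxPoints(r)]); print(b[:,:2],b.mean(0))
for v in (300,350,400): print(v,[(y,int(g[y,v])) for y in range(80,140,2)])
# bay corners & handle
print("bay edges z=.053",[ray(c,p,.053)[:2] for p in [(288,190),(401,192),(398,254)]])
print("handle",[ray(c,p,.078)[:2] for p in [(242,103),(245,201)]])
print("front inside/outside top",[ray(c,p,.095)[:2] for p in [(268,2),(281,2),(272,262),(284,262)]])
E
```

```text
[292  87 123  10 752] ((352.87664794921875, 93.20679473876953), (122.06360626220703, 7.878790378570557), 2.2025980949401855)
[[ 0.4495 -0.1508]
 [ 0.4498 -0.1426]
 [ 0.5846 -0.1429]
 [ 0.5852 -0.1512]] [ 0.5173 -0.1469  0.085 ]
[415 104   6  51 154] ((419.9752502441406, 129.24752807617188), (4.975185394287109, 50.24937057495117), 5.710593223571777)
[[ 0.5933 -0.2109]
 [ 0.5927 -0.1557]
 [ 0.5983 -0.156 ]
 [ 0.5991 -0.2113]] [ 0.5958 -0.1835  0.085 ]
[285 125 122  13 859] ((345.48394775390625, 131.25497436523438), (121.20661163330078, 10.444445610046387), 1.2188752889633179)
[[ 0.442  -0.1947]
 [ 0.4422 -0.1832]
 [ 0.5799 -0.1814]
 [ 0.5809 -0.1929]] [ 0.5112 -0.1881  0.085 ]
300 [(80, 235), (82, 132), (84, 78), (86, 92), (88, 55), (90, 15), (92, 5), (94, 26), (96, 90), (98, 111), (100, 112), (102, 114), (104, 114), (106, 112), (108, 111), (110, 111), (112, 109), (114, 111), (116, 111), (118, 111), (120, 110), (122, 110), (124, 101), (126, 67), (128, 49), (130, 77), (132, 47), (134, 33), (136, 92), (138, 109)]
350 [(80, 240), (82, 209), (84, 96), (86, 182), (88, 189), (90, 74), (92, 2
[... 215 characters left out ...]
130, 65), (132, 72), (134, 28), (136, 63), (138, 104)]
400 [(80, 240), (82, 239), (84, 163), (86, 112), (88, 194), (90, 147), (92, 44), (94, 15), (96, 40), (98, 211), (100, 240), (102, 240), (104, 240), (106, 241), (108, 241), (110, 241), (112, 241), (114, 241), (116, 241), (118, 241), (120, 241), (122, 241), (124, 240), (126, 219), (128, 139), (130, 111), (132, 198), (134, 149), (136, 57), (138, 164)]
bay edges z=.053 [array([ 0.4426, -0.2653]), array([ 0.5904, -0.263 ]), array([ 0.5949, -0.3503])]
handle [array([ 0.3924, -0.1609]), array([ 0.3924, -0.2757])]
front inside/outside top [array([ 0.4259, -0.0646]), array([ 0.439 , -0.0642]), array([ 0.4279, -0.3481]), array([ 0.4427, -0.3476])]
```

```bash
python3 - <<'E'
from h import *
plan([[(.515,-.20,.22,-.8)],[(.516,-.140,.14,-1.558)],[(.516,-.140,.058,-1.558)]])
E
```

```text
call
  R [-0.001, 0.0, 0.798] T [0.279, 0.157, 0.18] 
call
  R [0.0, 0.0, 0.724] T [0.212, -0.212, 0.4] 
call
  R [0.0, 0.0, 0.0] T [0.0, 0.0, 0.41]
```

Call:
jog_arm:
  rotation:
    - [0,0,0.8]
    - [0,0,0.8]
    - [0,0,0.8]
    - [0,0,0.8]
    - [0,0,0.8]
    - [0,0,0.8]
  translation:
    - [0.28,0.157,0.18]
    - [0.28,0.157,0.18]
    - [0.28,0.157,0.18]
    - [0.28,0.157,0.18]
    - [0.28,0.157,0.18]
    - [0.28,0.157,0.18]
  jaw: [0.4,0.4,0.4,0.4,0.4,0.4]

```text
clock: 7.12
tcp_pos: [0.5141, -0.1997, 0.2202]
ee_rot: [-0.0, 0.927, 0.375, -0.0]
contact_force: [0.2, 0.5, 0.4]
width: 0.0285
grip_force: 0.0
```

Call:
jog_arm:
  rotation:
    - [0,0,0.724]
    - [0,0,0.724]
    - [0,0,0.724]
    - [0,0,0.724]
    - [0,0,0.724]
    - [0,0,0.724]
    - [0,0,0.724]
  translation:
    - [0.21,-0.21,0.4]
    - [0.21,-0.21,0.4]
    - [0.21,-0.21,0.4]
    - [0.21,-0.21,0.4]
    - [0.21,-0.21,0.4]
    - [0.21,-0.21,0.4]
    - [0.21,-0.21,0.4]
  jaw: [0.4,0.4,0.4,0.4,0.4,0.4,0.4]

```text
clock: 8.0
tcp_pos: [0.516, -0.1406, 0.1405]
ee_rot: [-0.0, 1.0, 0.007, -0.0]
contact_force: [-0.2, 0.1, -0.1]
width: 0.0283
grip_force: 0.0
```

```bash
python3 - <<'E'
from h import *
s=bot.observe();print(s["clock"],s["tcp_pos"],s["joint_pos"])
plan([[(.516,-.140,.058,-1.558)]])
snap("wrist","w3")
E
```

```text
8.0 [ 0.515958   -0.14057284  0.14045354] [ 0.45380175  0.3475457  -0.29572861  1.89334572  0.12506299  0.9185631
 -1.45864029]
call
  R [0.0, 0.0, 0.001] T [0.0, -0.003, 0.412]
```

View pics/w3.png

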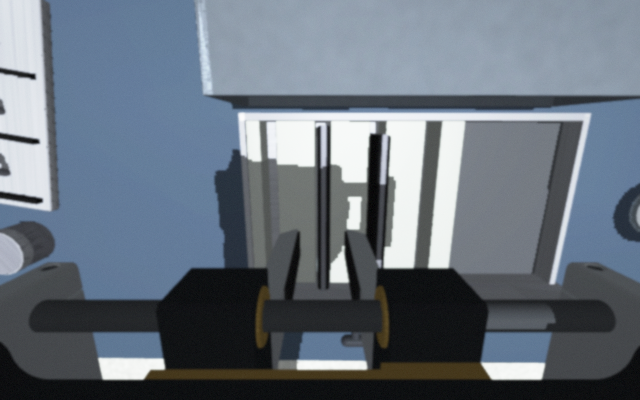

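Phone A's top runs (322,123)–(323,288), midway between the fingers. I'll check its height and ends from the two views.

```bash
python3 - <<'E'
from h import *
a=load("w2");b=load("w3")
print(tri([(a,(417,88)),(b,(322,123))]),tri([(a,(293,88)),(b,(323,288))]))
print(tri([(a,(410,130)),(b,(385,135))]))
E
```

```text
(array([ 0.5905636 , -0.13842888,  0.07571592]), np.float64(0.5506318086168136)) (array([ 0.45025396, -0.14218008,  0.08223125]), np.float64(1.1525138558986896))
(array([ 0.58234249, -0.18479653,  0.09435425]), np.float64(0.5806023431011624))
```

Call:
jog_arm:
  rotation:
    - [0,0,0]
    - [0,0,0]
    - [0,0,0]
    - [0,0,0]
    - [0,0,0]
    - [0,0,0]
    - [0,0,0]
    - [0,0,0]
    - [0,0,0]
    - [0,0,0]
    - [0,0,0]
  translation:
    - [0,0,0.15]
    - [0,0,0.3]
    - [0,0,0.41]
    - [0,0,0.41]
    - [0,0,0.41]
    - [0,0,0.41]
    - [0,0,0.41]
    - [0,0,0.41]
    - [0,0,0.3]
    - [0,0,0.15]
    - [0,0,0]
  jaw: [0.4,0.4,0.4,0.4,1,1,1,1,1,1,1]
  grip_force: 25

```text
clock: 9.43
tcp_pos: [0.5159, -0.1404, 0.1415]
ee_rot: [-0.0, 1.0, 0.005, -0.0]
contact_force: [0.1, -0.3, -0.7]
width: 0.0096
grip_force: 25.0
```

```bash
python3 - <<'E'
from h import *
plan([[(.516,-.140,.23,-1.56),(.54,-.03,.26,-.8)],[(.60,.10,.26,-.157)]])
E
```

```text
call
  R [0.0, 0.0, 0.0] T [0.0, -0.002, -0.442] 
  R [0.0, 0.0, -0.726] T [0.126, -0.551, -0.592] 
call
  R [0.0, 0.0, -0.614] T [0.668, -0.257, 0.0]
```

Call:
jog_arm:
  rotation:
    - [0,0,0]
    - [0,0,0]
    - [0,0,-0.36]
    - [0,0,-0.725]
    - [0,0,-0.725]
    - [0,0,-0.725]
    - [0,0,-0.725]
    - [0,0,-0.725]
  translation:
    - [0,0,-0.22]
    - [0,0,-0.44]
    - [0.06,-0.25,-0.59]
    - [0.125,-0.55,-0.59]
    - [0.125,-0.55,-0.59]
    - [0.125,-0.55,-0.59]
    - [0.125,-0.55,-0.59]
    - [0.125,-0.55,-0.59]
  jaw: [1,1,1,1,1,1,1,1]

```text
clock: 10.42
tcp_pos: [0.5399, -0.0304, 0.2585]
ee_rot: [-0.0, 0.928, 0.373, -0.0]
contact_force: [0.3, -0.8, -1.6]
width: 0.0098
grip_force: 25.0
```

Call:
jog_arm:
  rotation:
    - [0,0,-0.3]
    - [0,0,-0.614]
    - [0,0,-0.614]
    - [0,0,-0.614]
    - [0,0,-0.614]
    - [0,0,-0.614]
    - [0,0,-0.614]
  translation:
    - [0.33,-0.13,0]
    - [0.67,-0.26,0]
    - [0.67,-0.26,0]
    - [0.67,-0.26,0]
    - [0.67,-0.26,0]
    - [0.67,-0.26,0]
    - [0.67,-0.26,0]
  jaw: [1,1,1,1,1,1,1]

```text
clock: 11.3
tcp_pos: [0.6, 0.1001, 0.2586]
ee_rot: [0.0, 0.761, 0.648, -0.0]
contact_force: [0.8, 0.5, -2.4]
width: 0.0096
grip_force: 25.0
```

```bash
python3 - <<'E'
from h import *
s=bot.observe();print(s["clock"],s["tcp_pos"],s["joint_pos"],s["width"])
c,im=snap("wrist","w4")
R_=[.6116,.2181,-.157]
print(proj(c,pose(*R_,[(-.1025,-.0875,.012),(-.1025,.0875,.012),(.1025,.0875,.012),(.1025,-.0875,.012)])))
x=cv2.resize(im[0:260,170:517],None,fx=2.3,fy=2.3,interpolation=cv2.INTER_CUBIC);cv2.imwrite("pics/w4c.png",x)
E
```

```text
11.3 [0.59998441 0.10006887 0.25857166] [ 0.25686395  0.40780946 -0.63030684  1.57834903  0.2502102   1.2372753
 -0.57717331] 0.009565614303455726
[[244.93621249 158.36053551]
 [235.48358785  19.80328911]
 [396.82091958  18.83863136]
 [389.75875613 157.64176357]]
```

View pics/w4c.png

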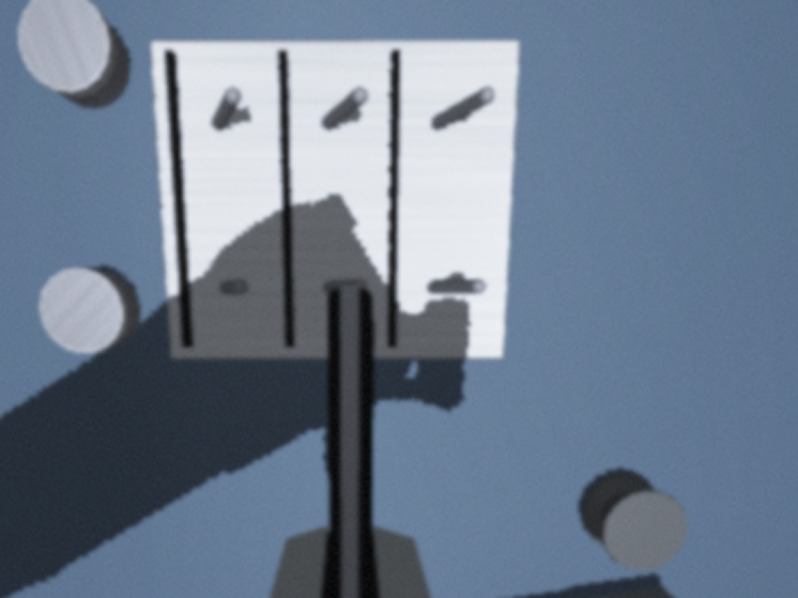

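The rack's plate corners in the crop are (152,42), (520,42), (503,357) and (172,357). Lips are at crop x≈170–190, 283–290 and 395, and the prongs lean right (+x). Both tins are visible at the left edge.

```bash
python3 - <<'E'
from h import *
np.set_printoptions(precision=4,suppress=True)
c=load("w4");K=lambda x,y:np.array((170+x/2.3,y/2.3))
L=[(-.1025,-.0875),(-.1025,.0875),(.1025,.0875),(.1025,-.0875)]
p,e=fit([(c,K(*q),(*l,.012)) for q,l in zip([(172,357),(152,42),(520,42),(503,357)],L)],[.61,.218,-.157,0]);print(p,e)
p2=list(p); 
def loc(q,z):
    w=ray(c,K(*q),z)-[p[0],p[1],0]; a=p[2]; return np.array([np.cos(a)*w[0]+np.sin(a)*w[1],-np.sin(a)*w[0]+np.cos(a)*w[1]])
z0=p[3]
for n,q in [("lip0",(175,50)),("lip0",(190,345)),("lip1",(288,50)),("lip1",(294,345)),("lip2",(400,50)),("lip2",(396,345))]: print(n,loc(q,.020+z0))
for n,q in [("pr0",(216,127)),("pr1",(326,126)),("pr2",(435,127)),("pr0b",(221,287)),("pr2b",(430,287))]: print(n,loc(q,.012+z0))
for n,q in [("tA",(84,311)),("tB",(67,44))]: print(n,ray(c,K(*q),.04))
E
```

```text
[ 0.6116  0.2212 -0.1619 -0.0051] [[ 0.2179  0.2686]
 [ 0.2337 -0.1976]
 [-0.1765 -0.2769]
 [-0.2831  0.2619]]
lip0 [-0.0884  0.0808]
lip0 [-0.0893 -0.0792]
lip1 [-0.0263  0.0808]
lip1 [-0.0262 -0.0792]
lip2 [0.0353 0.0808]
lip2 [ 0.0358 -0.0792]
pr0 [-0.0691  0.0438]
pr1 [-0.006   0.0443]
pr2 [0.0566 0.0437]
pr0b [-0.0704 -0.0451]
pr2b [ 0.0563 -0.0451]
tA [0.4617 0.1865 0.04  ]
tB [0.4874 0.3184 0.04  ]
```

```bash
cat >> h.py <<'E'
RACK=(.6116,.2205,-.160); PX=[-.071,-.009,.053]; TI=.31
def rk(row,up=0,dx=0,dy=0,dz=0):
    x=PX[row]+.0084+dx+up*np.sin(TI); z=.0545+dz+up*np.cos(TI)
    w=pose(*RACK,(x,dy,z))[0]; return (*w,RACK[2],TI)
E
python3 - <<'E'
from h import *
plan([[rk(2,.13,-.0025,-.004)],[rk(2,.03,-.0025,-.004),rk(2,.002,-.0025,-.004),rk(2,.002,0,-.004)]])
E
```

```text
call
  R [0.296, 0.0, 0.0] T [0.583, 0.454, 0.401] 
call
  R [0.0, 0.0, 0.0] T [0.0, 0.0, 0.5] 
  R [0.0, 0.0, 0.0] T [0.0, 0.0, 0.64] 
  R [0.0, 0.0, 0.0] T [0.0, 0.012, 0.637]
```

Call:
jog_arm:
  rotation:
    - [0.1,0,0]
    - [0.2,0,0]
    - [0.296,0,0]
    - [0.296,0,0]
    - [0.296,0,0]
    - [0.296,0,0]
    - [0.296,0,0]
    - [0.296,0,0]
  translation:
    - [0.2,0.15,0.1]
    - [0.4,0.3,0.25]
    - [0.583,0.454,0.4]
    - [0.583,0.454,0.4]
    - [0.583,0.454,0.4]
    - [0.583,0.454,0.4]
    - [0.583,0.454,0.4]
    - [0.583,0.454,0.4]
  jaw: [1,1,1,1,1,1,1,1]

```text
clock: 12.35
tcp_pos: [0.7081, 0.2007, 0.18]
ee_rot: [-0.117, 0.752, 0.641, -0.099]
contact_force: [1.2, -0.9, -1.9]
width: 0.0096
grip_force: 25.0
```

```bash
python3 - <<'E'
from h import *
s=bot.observe();print(s["clock"],s["tcp_pos"],s["joint_pos"],s["contact_force"])
plan([[rk(2,.03,-.0025,-.004),rk(2,.002,-.0025,-.004),rk(2,.002,0,-.004)]])
E
```

```text
12.35 [0.70811337 0.2007104  0.17999707] [ 0.00175548  0.90525382 -0.58200128  0.97815776  0.27448276  1.61807615
 -0.62668076] [ 1.23538545 -0.88666726 -1.85378827]
call
  R [0.002, 0.0, 0.001] T [0.001, 0.002, 0.508] 
  R [0.002, 0.0, 0.001] T [0.001, 0.002, 0.648] 
  R [0.002, 0.0, 0.001] T [0.001, 0.014, 0.644]
```

Call:
jog_arm:
  rotation:
    - [0,0,0]
    - [0,0,0]
    - [0,0,0]
    - [0,0,0]
    - [0,0,0]
    - [0,0,0]
  translation:
    - [0,0,0.2]
    - [0,0,0.35]
    - [0,0,0.5]
    - [0,0,0.57]
    - [0,0,0.61]
    - [0,0,0.61]
  jaw: [1,1,1,1,1,1]

```text
clock: 13.1
tcp_pos: [0.6715, 0.2071, 0.0627]
ee_rot: [-0.117, 0.752, 0.641, -0.1]
contact_force: [-0.4, 1.1, -2.2]
width: 0.0099
grip_force: 25.0
```

Call:
jog_arm:
  rotation:
    - [0,0,0]
    - [0,0,0]
    - [0,0,0]
  translation:
    - [0,0,0.015]
    - [0,0,0.03]
    - [0,0,0.03]
  jaw: [1,1,1]

```text
clock: 13.48
tcp_pos: [0.6694, 0.2074, 0.0565]
ee_rot: [-0.117, 0.752, 0.641, -0.1]
contact_force: [0.7, -0.8, -1.9]
width: 0.0098
grip_force: 25.0
```

Call:
jog_arm:
  rotation:
    - [0,0,0]
    - [0,0,0]
    - [0,0,0]
  translation:
    - [0,0.006,0.006]
    - [0,0.012,0.012]
    - [0,0.012,0.012]
  jaw: [1,1,1]

```text
clock: 13.85
tcp_pos: [0.6709, 0.2074, 0.0554]
ee_rot: [-0.118, 0.752, 0.641, -0.1]
contact_force: [-7.1, -4.1, 17.5]
width: 0.01
grip_force: 25.2
```

Call:
jog_arm:
  rotation:
    - [0,0,0]
    - [0,0,0]
    - [0,0,0]
    - [0,0,0]
    - [0,0,0]
    - [0,0,0]
    - [0,0,0]
    - [0,0,0]
    - [0,0,0]
    - [0,0,0]
  translation:
    - [0,0,-0.005]
    - [0,0,-0.005]
    - [0,0,-0.005]
    - [0,0,-0.005]
    - [0,0,-0.1]
    - [0,0,-0.3]
    - [0,0,-0.6]
    - [0,0,-0.8]
    - [0,0,-0.8]
    - [0,0,-0.8]
  jaw: [0.4,0.4,0.4,0.4,0.4,0.4,0.4,0.4,0.4,0.4]

```text
clock: 15.1
tcp_pos: [0.719, 0.1995, 0.206]
ee_rot: [-0.117, 0.752, 0.641, -0.1]
contact_force: [-0.3, -0.3, -0.8]
width: 0.0284
grip_force: 0.0
```

```bash
python3 - <<'E'
from h import *
s=bot.observe();print(s["clock"],s["tcp_pos"],s["contact_force"])
snap("wrist","w5")
plan([[(.60,.02,.26,-.6)],[(.517,-.14,.20,-1.5)],[(.516,-.1875,.14,-1.56)]])
E
```

```text
15.1 [0.71904302 0.19952304 0.20604077] [-0.32943486 -0.2849215  -0.84484167]
call
  R [-0.292, 0.066, 0.419] T [-0.979, -0.508, -0.123] 
call
  R [0.0, 0.0, 0.859] T [-0.895, 0.11, 0.3] 
call
  R [0.0, 0.0, 0.058] T [-0.022, 0.236, 0.3]
```

View pics/w5.png

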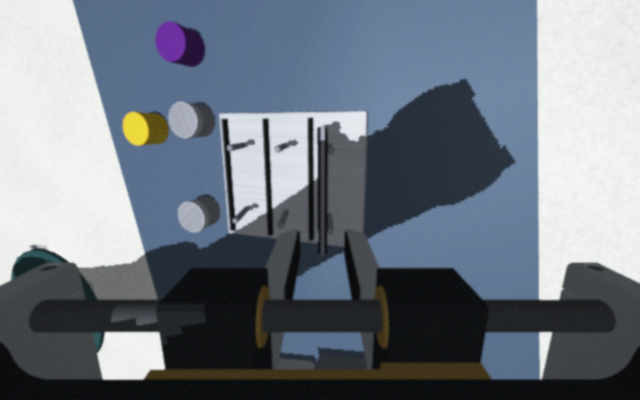

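The phone leans in the back row (top edge (321,127)–(323,253)). I'll check its centring and move on to phone B.

```bash
python3 - <<'E'
from h import *
c=load("w5")
for q in [(321,127),(323,253)]:
    w=ray(c,q,.079)-[RACK[0],RACK[1],0]; a=RACK[2]; print(np.cos(a)*w[0]+np.sin(a)*w[1],-np.sin(a)*w[0]+np.cos(a)*w[1])
E
```

```text
0.06740221469123364 0.0695890840474455
0.06977818097177987 -0.06768950464664215
```

Call:
jog_arm:
  rotation:
    - [-0.1,0.02,0.14]
    - [-0.2,0.04,0.28]
    - [-0.292,0.066,0.42]
    - [-0.292,0.066,0.42]
    - [-0.292,0.066,0.42]
    - [-0.292,0.066,0.42]
    - [-0.292,0.066,0.42]
  translation:
    - [-0.1,-0.05,-0.1]
    - [-0.4,-0.2,-0.12]
    - [-0.7,-0.4,-0.12]
    - [-0.98,-0.51,-0.12]
    - [-0.98,-0.51,-0.12]
    - [-0.98,-0.51,-0.12]
    - [-0.98,-0.51,-0.12]
  jaw: [0.4,0.4,0.4,0.4,0.4,0.4,0.4]

```text
clock: 16.02
tcp_pos: [0.5997, 0.0208, 0.2594]
ee_rot: [-0.0, 0.885, 0.466, 0.0]
contact_force: [0.4, 0.2, 0.1]
width: 0.0282
grip_force: 0.0
```

Call:
jog_arm:
  rotation:
    - [0,0,0.3]
    - [0,0,0.6]
    - [0,0,0.86]
    - [0,0,0.86]
    - [0,0,0.86]
    - [0,0,0.86]
    - [0,0,0.86]
    - [0,0,0.86]
  translation:
    - [-0.2,0.03,0]
    - [-0.5,0.06,0.1]
    - [-0.9,0.11,0.3]
    - [-0.9,0.11,0.3]
    - [-0.9,0.11,0.3]
    - [-0.9,0.11,0.3]
    - [-0.9,0.11,0.3]
    - [-0.9,0.11,0.3]
  jaw: [0.4,0.4,0.4,0.4,0.4,0.4,0.4,0.4]

```text
clock: 17.02
tcp_pos: [0.5163, -0.1402, 0.1997]
ee_rot: [-0.0, 0.999, 0.036, 0.0]
contact_force: [-0.2, 0.2, -0.1]
width: 0.028
grip_force: 0.0
```

```bash
python3 - <<'E'
from h import *
s=bot.observe();print(s["clock"],s["tcp_pos"],s["contact_force"])
plan([[(.516,-.1875,.14,-1.56),(.516,-.1875,.058,-1.56)]])
E
```

```text
17.025 [ 0.51625241 -0.14024003  0.19970249] [-0.22606665  0.21244544 -0.08375424]
call
  R [0.0, -0.001, 0.058] T [-0.018, 0.236, 0.298] 
  R [0.0, -0.001, 0.058] T [-0.019, 0.236, 0.708]
```

```bash
python3 - <<'E'
from h import *
c=load("w3")
for q in [(322,123),(323,280),(385,136),(384,200)]: print(ray(c,q,.085))
E
```

```text
[ 0.59057078 -0.13874004  0.085     ]
[ 0.45928218 -0.14119276  0.085     ]
[ 0.58154726 -0.18703382  0.085     ]
[ 0.53120238 -0.18947975  0.085     ]
```

Call:
jog_arm:
  rotation:
    - [0,0,0.058]
    - [0,0,0.058]
    - [0,0,0.058]
    - [0,0,0.058]
    - [0,0,0.058]
  translation:
    - [-0.02,0.236,0.3]
    - [-0.02,0.236,0.3]
    - [-0.02,0.236,0.3]
    - [-0.02,0.236,0.3]
    - [-0.02,0.236,0.3]
  jaw: [0.4,0.4,0.4,0.4,0.4]

```text
clock: 17.65
tcp_pos: [0.516, -0.1875, 0.1408]
ee_rot: [0.0, 1.0, 0.005, 0.001]
contact_force: [0.4, -0.1, -0.4]
width: 0.0283
grip_force: 0.0
```

```bash
python3 - <<'E'
from h import *
s=bot.observe();print(s["clock"],s["tcp_pos"])
c,im=snap("wrist","w6")
cv2.imwrite("pics/w6c.png",cv2.resize(im[90:310,200:500],None,fx=2.6,fy=2.6,interpolation=cv2.INTER_CUBIC))
E
```

```text
17.65 [ 0.51595879 -0.18747358  0.1408296 ]
```

View pics/w6c.png

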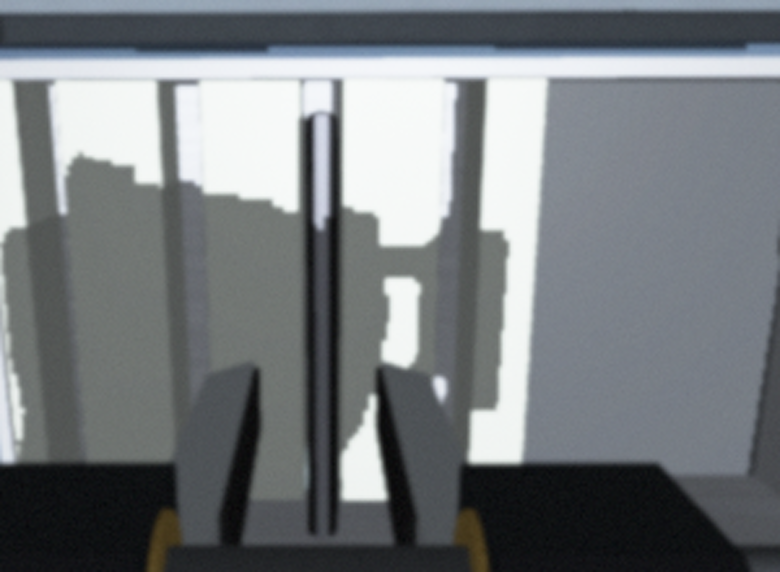

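Phone B is centred between the fingers, ends at v≈133 and 295. Grasping it now.

```bash
python3 - <<'E'
from h import *
c=load("w6");print([ray(c,q,.085) for q in [(323,133),(324,295)]])
c=load("w6");print("bay at foam top z.053",[ray(c,(200+x/2.6,90+y/2.6),.053) for x,y in[(547,80),(524,460)]])
print([ray(c,(200+x/2.6,90+y/2.6),.033) for x,y in[(780,130),(750,475)]])
E
```

```text
[array([ 0.58333087, -0.18681046,  0.085     ]), array([ 0.44473269, -0.18890657,  0.085     ])]
bay at foam top z.053 [array([ 0.5936578 , -0.26204166,  0.053     ]), array([ 0.45650344, -0.26452141,  0.053     ])]
[array([ 0.57740929, -0.35334298,  0.033     ]), array([ 0.44082409, -0.36235665,  0.033     ])]
```

Call:
jog_arm:
  rotation:
    - [0,0,0]
    - [0,0,0]
    - [0,0,0]
    - [0,0,0]
    - [0,0,0]
    - [0,0,0]
    - [0,0,0]
    - [0,0,0]
    - [0,0,0]
    - [0,0,0]
    - [0,0,0]
  translation:
    - [0,0,0.15]
    - [0,0,0.3]
    - [0,0,0.41]
    - [0,0,0.41]
    - [0,0,0.41]
    - [0,0,0.41]
    - [0,0,0.41]
    - [0,0,0.41]
    - [0,0,0.3]
    - [0,0,0.15]
    - [0,0,0]
  jaw: [0.4,0.4,0.4,0.4,1,1,1,1,1,1,1]
  grip_force: 25

```text
clock: 19.08
tcp_pos: [0.5151, -0.1881, 0.141]
ee_rot: [-0.0, 1.0, 0.004, 0.0]
contact_force: [0.7, -0.5, -3.0]
width: 0.0097
grip_force: 25.0
```

```bash
python3 - <<'E'
from h import *
s=bot.observe();print(s["clock"],s["tcp_pos"],s["width"])
plan([[(.516,-.1875,.23,-1.56),(.54,-.03,.26,-.8)],[(.58,.10,.24,-.16,.1)],[rk(1,.13,-.0025,.002),rk(1,.03,-.0025,.002)]])
E
```

```text
19.075 [ 0.51511227 -0.18812742  0.14095175] 0.009677339494542064
call
  R [0.0, -0.001, -0.003] T [0.005, -0.003, -0.445] 
  R [0.0, -0.001, -0.728] T [0.131, -0.79, -0.595] 
call
  R [0.092, -0.03, -0.611] T [0.596, -0.327, 0.1] 
call
  R [0.201, 0.0, 0.0] T [0.63, 0.272, 0.283] 
  R [0.201, 0.0, 0.0] T [0.63, 0.168, 0.772]
```

Call:
jog_arm:
  rotation:
    - [0,0,0]
    - [0,0,0]
    - [0,0,-0.3]
    - [0,0,-0.728]
    - [0,0,-0.728]
    - [0,0,-0.728]
    - [0,0,-0.728]
    - [0,0,-0.728]
  translation:
    - [0,0,-0.22]
    - [0,0,-0.44]
    - [0.06,-0.25,-0.59]
    - [0.13,-0.55,-0.59]
    - [0.13,-0.79,-0.59]
    - [0.13,-0.79,-0.59]
    - [0.13,-0.79,-0.59]
    - [0.13,-0.79,-0.59]
  jaw: [1,1,1,1,1,1,1,1]

```text
clock: 20.08
tcp_pos: [0.5398, -0.0307, 0.2579]
ee_rot: [0.0, 0.928, 0.373, 0.0]
contact_force: [-0.6, -0.1, -2.7]
width: 0.0097
grip_force: 25.0
```

Call:
jog_arm:
  rotation:
    - [0.04,-0.015,-0.3]
    - [0.09,-0.03,-0.61]
    - [0.09,-0.03,-0.61]
    - [0.09,-0.03,-0.61]
    - [0.09,-0.03,-0.61]
    - [0.09,-0.03,-0.61]
    - [0.09,-0.03,-0.61]
  translation:
    - [0.3,-0.15,0]
    - [0.6,-0.33,0.1]
    - [0.6,-0.33,0.1]
    - [0.6,-0.33,0.1]
    - [0.6,-0.33,0.1]
    - [0.6,-0.33,0.1]
    - [0.6,-0.33,0.1]
  jaw: [1,1,1,1,1,1,1]

```text
clock: 20.95
tcp_pos: [0.5801, 0.1006, 0.2381]
ee_rot: [-0.037, 0.762, 0.646, -0.031]
contact_force: [0.7, -0.9, -2.1]
width: 0.0097
grip_force: 25.0
```

```bash
python3 - <<'E'
from h import *
s=bot.observe();print(s["clock"],s["tcp_pos"],s["width"])
plan([[rk(1,.13,-.0025,.002),rk(1,.03,-.0025,.002),rk(1,.01,-.0025,.002)]])
E
```

```text
20.95 [0.58009957 0.10059983 0.23810044] 0.009660975566632498
call
  R [0.204, 0.0, -0.003] T [0.628, 0.268, 0.274] 
  R [0.204, 0.0, -0.003] T [0.628, 0.162, 0.763] 
  R [0.204, 0.0, -0.003] T [0.627, 0.141, 0.861]
```

Call:
jog_arm:
  rotation:
    - [0.1,0,0]
    - [0.204,0,-0.003]
    - [0.204,0,-0.003]
    - [0.204,0,-0.003]
    - [0.204,0,-0.003]
    - [0.204,0,-0.003]
    - [0.204,0,-0.003]
  translation:
    - [0.2,0.1,0.05]
    - [0.4,0.2,0.15]
    - [0.628,0.268,0.274]
    - [0.628,0.268,0.274]
    - [0.628,0.268,0.274]
    - [0.628,0.268,0.274]
    - [0.628,0.268,0.274]
  jaw: [1,1,1,1,1,1,1]

```text
clock: 21.82
tcp_pos: [0.648, 0.2163, 0.1791]
ee_rot: [-0.117, 0.752, 0.641, -0.1]
contact_force: [-0.2, -0.9, -2.9]
width: 0.0098
grip_force: 25.0
```

Call:
jog_arm:
  rotation:
    - [0,0,0]
    - [0,0,0]
    - [0,0,0]
    - [0,0,0]
    - [0,0,0]
    - [0,0,0]
  translation:
    - [0,0,0.2]
    - [0,0,0.35]
    - [0,0,0.5]
    - [0,0,0.58]
    - [0,0,0.62]
    - [0,0,0.62]
  jaw: [1,1,1,1,1,1]

```text
clock: 22.58
tcp_pos: [0.6106, 0.2232, 0.0605]
ee_rot: [-0.118, 0.752, 0.641, -0.1]
contact_force: [-0.2, 0.0, -1.9]
width: 0.0098
grip_force: 25.0
```

```bash
python3 - <<'E'
from h import *
s=bot.observe();print(s["clock"],s["tcp_pos"],s["contact_force"])
plan([[rk(1,.002,-.0025,.002),rk(1,.0005,0,.002)]])
E
```

```text
22.575 [0.61058172 0.22320527 0.06045253] [-0.19598151  0.0237695  -1.90040842]
call
  R [0.0, 0.0, 0.002] T [-0.003, 0.001, 0.021] 
  R [0.0, 0.0, 0.002] T [-0.003, 0.013, 0.025]
```

Call:
jog_arm:
  rotation:
    - [0,0,0]
    - [0,0,0]
    - [0,0,0]
    - [0,0,0]
  translation:
    - [0,0,0.02]
    - [0,0.006,0.026]
    - [0,0.012,0.03]
    - [0,0.012,0.03]
  jaw: [1,1,1,1]

```text
clock: 23.08
tcp_pos: [0.6104, 0.2234, 0.055]
ee_rot: [-0.118, 0.751, 0.641, -0.1]
contact_force: [-6.0, -2.5, 14.2]
width: 0.0099
grip_force: 25.1
```

Call:
jog_arm:
  rotation:
    - [0,0,0]
    - [0,0,0]
    - [0,0,0]
    - [0,0,0]
    - [0,0,0]
    - [0,0,0]
    - [0,0,0]
    - [0,0,0]
    - [0,0,0]
    - [0,0,0]
  translation:
    - [0,0,-0.005]
    - [0,0,-0.005]
    - [0,0,-0.005]
    - [0,0,-0.005]
    - [0,0,-0.1]
    - [0,0,-0.3]
    - [0,0,-0.6]
    - [0,0,-0.9]
    - [0,0,-0.9]
    - [0,0,-0.9]
  jaw: [0.4,0.4,0.4,0.4,0.4,0.4,0.4,0.4,0.4,0.4]

```text
clock: 24.32
tcp_pos: [0.665, 0.2145, 0.2256]
ee_rot: [-0.118, 0.752, 0.641, -0.1]
contact_force: [0.6, 0.2, -0.5]
width: 0.0282
grip_force: 0.0
```

```bash
python3 - <<'E'
from h import *
s=bot.observe();print(s["clock"],s["tcp_pos"],s["contact_force"])
snap("wrist","w7"); plan([[(.50,.12,.23,-.16)]])
E
```

```text
24.325 [0.66501394 0.21446532 0.22558559] [ 0.58829441  0.23229396 -0.54246113]
call
  R [-0.297, 0.0, 0.002] T [-0.595, -0.712, 0.201]
```

View pics/w7.png

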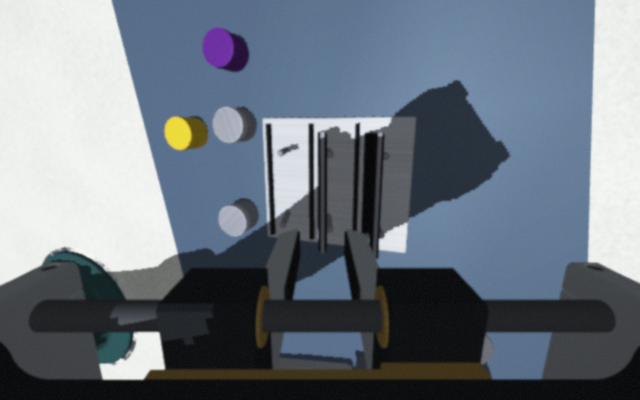

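Both phones lean well in the middle and back rows. The grey tin tops are at (228,125) and (235,218), with yellow (180,133) and purple (218,48) left as decoys.

```bash
python3 - <<'E'
from h import *
np.set_printoptions(precision=4,suppress=True)
a,b,c=load("w4"),load("w5"),load("w7");K=lambda x,y:np.array((170+x/2.3,y/2.3))
print("A",tri([(a,K(84,311)),(c,(235,218)),(b,(192,215))]),ray(c,(235,218),.04))
print("B",tri([(a,K(67,44)),(c,(228,125)),(b,(184,120))]),ray(c,(228,125),.04))
print("yellow",ray(c,(179,133),.04),"purple",ray(c,(218,48),.04))
for q in [(322,133),(323,252)]:
    w=ray(c,q,.079)-[RACK[0],RACK[1],0]; t=RACK[2]; print(np.cos(t)*w[0]+np.sin(t)*w[1],-np.sin(t)*w[0]+np.cos(t)*w[1])
plan([[(.56,.17,.25,-.8)],[(.461,.1855,.14,-1.45),(.461,.1855,.02,-1.45)]])
E
```

```text
A (array([0.4582, 0.1881, 0.0314]), np.float64(1.4666727828148396)) [0.4668 0.1915 0.04  ]
B (array([0.4858, 0.3202, 0.0364]), np.float64(0.6104213964408416)) [0.4874 0.3202 0.04  ]
yellow [0.4039 0.3226 0.04  ] purple [0.4962 0.4146 0.04  ]
0.006490540992127255 0.06958370797645143
0.007895448620776437 -0.06912154047404247
call
  R [-0.287, 0.095, 0.608] T [-0.301, -0.497, 0.028] 
call
  R [0.0, 0.0, 0.621] T [-0.301, -0.401, 0.549] 
  R [0.0, 0.0, 0.621] T [-0.301, -0.401, 1.149] <<<BAD
```

Call:
jog_arm:
  rotation:
    - [-0.1,0.03,0.2]
    - [-0.2,0.06,0.4]
    - [-0.287,0.095,0.608]
    - [-0.287,0.095,0.608]
    - [-0.287,0.095,0.608]
    - [-0.287,0.095,0.608]
    - [-0.287,0.095,0.608]
  translation:
    - [-0.1,-0.15,-0.05]
    - [-0.2,-0.3,0]
    - [-0.3,-0.5,0.03]
    - [-0.3,-0.5,0.03]
    - [-0.3,-0.5,0.03]
    - [-0.3,-0.5,0.03]
    - [-0.3,-0.5,0.03]
  jaw: [-0.5,-0.5,-0.5,-0.5,-0.5,-0.5,-0.5]

```text
clock: 25.25
tcp_pos: [0.5601, 0.1703, 0.249]
ee_rot: [-0.001, 0.926, 0.376, -0.0]
contact_force: [0.7, 0.1, -0.1]
width: 0.0705
grip_force: 0.0
```

```bash
python3 - <<'E'
from h import *
s=bot.observe();print(s["clock"],s["tcp_pos"],s["width"])
plan([[(.461,.1875,.14,-1.6)]])
E
```

```text
25.25 [0.56012332 0.17026768 0.24900342] 0.07053700177533832
call
  R [-0.001, 0.001, 0.765] T [-0.295, -0.407, 0.546]
```

Call:
jog_arm:
  rotation:
    - [0,0,0.2]
    - [0,0,0.4]
    - [0,0,0.6]
    - [0,0,0.765]
    - [0,0,0.765]
    - [0,0,0.765]
    - [0,0,0.765]
  translation:
    - [-0.1,-0.15,0.1]
    - [-0.2,-0.3,0.3]
    - [-0.295,-0.407,0.546]
    - [-0.295,-0.407,0.546]
    - [-0.295,-0.407,0.546]
    - [-0.295,-0.407,0.546]
    - [-0.295,-0.407,0.546]
  jaw: [-0.5,-0.5,-0.5,-0.5,-0.5,-0.5,-0.5]

```text
clock: 26.12
tcp_pos: [0.4609, 0.1878, 0.1403]
ee_rot: [-0.0, 1.0, -0.014, 0.0]
contact_force: [0.1, 0.4, 1.0]
width: 0.0706
grip_force: 0.0
```

```bash
python3 - <<'E'
from h import *
s=bot.observe();print(s["clock"],s["tcp_pos"],s["width"],s["joint_pos"])
c,im=snap("wrist","w8")
plan([[(.461,.1875,.006,-1.6)]])
cv2.imwrite("pics/w8c.png",im)
for r in (.0,): print(proj(c,[(.461,.1875,.04),(.487,.319,.04)]))
E
```

```text
26.125 [0.46094423 0.18778113 0.14032312] 0.07064664550620764 [-0.08402389  0.29751128 -0.42431916  1.97746098  0.15482459  0.89718319
 -2.18818785]
call
  R [0.0, 0.0, 0.0] T [0.0, 0.001, 0.672] 
[[323.26084253 203.66763778]
 [183.65903104 181.10610661]]
```

View pics/w8c.png

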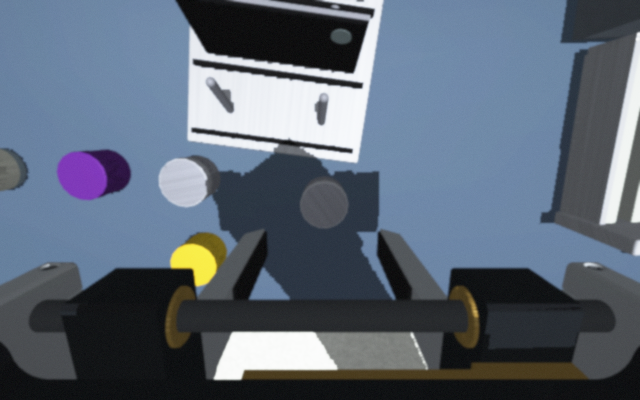

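Tin A at (324,204) matches the prediction, and so does tin B at (183,181). Grasping A now.

Call:
jog_arm:
  rotation:
    - [0,0,0]
    - [0,0,0]
    - [0,0,0]
    - [0,0,0]
    - [0,0,0]
    - [0,0,0]
    - [0,0,0]
    - [0,0,0]
    - [0,0,0]
    - [0,0,0]
    - [0,0,0]
    - [0,0,0]
    - [0,0,0]
  translation:
    - [0,0,0.2]
    - [0,0,0.4]
    - [0,0,0.55]
    - [0,0,0.66]
    - [0,0,0.66]
    - [0,0,0.66]
    - [0,0,0.66]
    - [0,0,0.66]
    - [0,0,0.66]
    - [0,0,0.4]
    - [0,0,0.1]
    - [0,0,-0.3]
    - [0,0,-0.3]
  jaw: [-0.5,-0.5,-0.5,-0.5,-0.5,1,1,1,1,1,1,1,1]
  grip_force: 25

```text
clock: 27.8
tcp_pos: [0.4619, 0.1883, 0.2046]
ee_rot: [-0.001, 1.0, -0.015, 0.003]
contact_force: [0.9, -0.3, -2.1]
width: 0.0454
grip_force: 25.0
```

```bash
python3 - <<'E'
from h import *
s=bot.observe();print(s["clock"],s["tcp_pos"],s["width"],s["joint_pos"])
plan([[(.47,.02,.22,-1.56)],[(.475,-.16,.22,-1.56)],[(.483,-.313,.17,-1.56),(.483,-.313,.045,-1.56)]])
E
```

```text
27.8 [0.46190427 0.18830385 0.20456346] 0.045377085260654516 [-0.04898556  0.2150517  -0.45445114  1.91484791  0.11136094  1.02944019
 -2.15236848]
call
  R [-0.002, -0.006, -0.039] T [0.066, 0.84, -0.078] 
call
  R [0.0, 0.0, 0.0] T [0.016, 0.9, 0.0] 
call
  R [0.0, 0.0, 0.0] T [0.032, 0.765, 0.251] 
  R [0.0, 0.0, 0.0] T [0.032, 0.765, 0.876]
```

Call:
jog_arm:
  rotation:
    - [0,0,-0.04]
    - [0,0,-0.04]
    - [0,0,-0.04]
    - [0,0,-0.04]
    - [0,0,-0.04]
    - [0,0,-0.04]
  translation:
    - [0.02,0.25,-0.08]
    - [0.04,0.5,-0.08]
    - [0.065,0.84,-0.08]
    - [0.065,0.84,-0.08]
    - [0.065,0.84,-0.08]
    - [0.065,0.84,-0.08]
  jaw: [1,1,1,1,1,1]

```text
clock: 28.55
tcp_pos: [0.4686, 0.0207, 0.2166]
ee_rot: [-0.0, 1.0, 0.007, 0.001]
contact_force: [-0.4, -0.1, -1.4]
width: 0.0456
grip_force: 25.0
```

Call:
jog_arm:
  rotation:
    - [0,0,0]
    - [0,0,0]
    - [0,0,0]
    - [0,0,0]
    - [0,0,0]
    - [0,0,0]
  translation:
    - [0,0.25,0]
    - [0,0.5,0]
    - [0.02,0.9,0]
    - [0.02,0.9,0]
    - [0.02,0.9,0]
    - [0.02,0.9,0]
  jaw: [1,1,1,1,1,1]

```text
clock: 29.3
tcp_pos: [0.475, -0.1585, 0.2164]
ee_rot: [-0.0, 1.0, 0.007, 0.0]
contact_force: [0.3, -0.3, -1.1]
width: 0.0457
grip_force: 25.0
```

```bash
python3 - <<'E'
from h import *
s=bot.observe();print(s["clock"],s["tcp_pos"],s["width"],s["joint_pos"])
plan([[(.483,-.313,.17,-1.56),(.483,-.313,.045,-1.56)]])
E
```

```text
29.3 [ 0.4750129  -0.15852957  0.21644947] 0.04567340390939339 [ 0.43419098  0.18964639 -0.19496861  1.89954546  0.04102747  1.05567095
 -1.33425285]
call
  R [-0.001, -0.001, 0.003] T [0.029, 0.773, 0.232] 
  R [-0.001, -0.001, 0.003] T [0.028, 0.773, 0.857]
```

Call:
jog_arm:
  rotation:
    - [0,0,0]
    - [0,0,0]
    - [0,0,0]
    - [0,0,0]
    - [0,0,0]
    - [0,0,0]
  translation:
    - [0,0.25,0]
    - [0.02,0.5,0.1]
    - [0.03,0.77,0.23]
    - [0.03,0.77,0.23]
    - [0.03,0.77,0.23]
    - [0.03,0.77,0.23]
  jaw: [1,1,1,1,1,1]

```text
clock: 30.05
tcp_pos: [0.4834, -0.3128, 0.1712]
ee_rot: [-0.0, 1.0, 0.007, 0.001]
contact_force: [0.2, -0.5, -1.2]
width: 0.0453
grip_force: 25.0
```

```bash
python3 - <<'E'
from h import *
s=bot.observe();print(s["clock"],s["tcp_pos"])
plan([[(.483,-.313,.045,-1.56)]])
c,im=snap("wrist","w9")
cv2.imwrite("pics/w9c.png",cv2.resize(im[60:400,140:500],None,fx=1.7,fy=1.7))
E
```

```text
30.05 [ 0.48340186 -0.31277422  0.17119598]
call
  R [0.0, -0.002, 0.003] T [-0.003, 0.001, 0.631]
```

View pics/w9c.png

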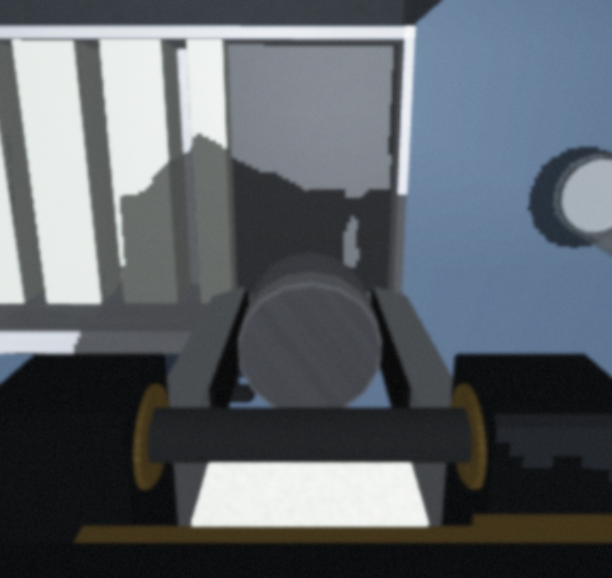

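```bash
python3 - <<'E'
from h import *
c=load("w9");K=lambda x,y:(140+x/1.7,60+y/1.7)
print(ray(c,K(228,45),.053),ray(c,K(234,240),.053),ray(c,K(400,40),.09),ray(c,K(401,190),.09),ray(c,K(393,46),.033),ray(c,K(390,250),.033))
E
```

```text
[ 0.59144278 -0.26577427  0.053     ] [ 0.48118876 -0.26641302  0.053     ] [ 0.59010811 -0.35394128  0.09      ] [ 0.51792846 -0.35854739  0.09      ] [ 0.59456871 -0.35944417  0.033     ] [ 0.47085956 -0.36409464  0.033     ]
```

Call:
jog_arm:
  rotation:
    - [0,0,0]
    - [0,0,0]
    - [0,0,0]
    - [0,0,0]
    - [0,0,0]
    - [0,0,0]
    - [0,0,0]
  translation:
    - [0,0,0.2]
    - [0,0,0.4]
    - [0,0,0.55]
    - [0,0,0.63]
    - [0,0,0.645]
    - [0,0,0.65]
    - [0,0,0.65]
  jaw: [1,1,1,1,1,1,1]

```text
clock: 30.98
tcp_pos: [0.484, -0.3139, 0.042]
ee_rot: [0.0, 1.0, 0.006, 0.002]
contact_force: [0.5, 2.9, 5.8]
width: 0.0456
grip_force: 25.0
```

Call:
jog_arm:
  rotation:
    - [0,0,0]
    - [0,0,0]
    - [0,0,0]
    - [0,0,0]
    - [0,0,0]
    - [0,0,0]
    - [0,0,0]
    - [0,0,0]
    - [0,0,0]
  translation:
    - [0,0,0]
    - [0,0,0]
    - [0,0,0]
    - [0,0,-0.1]
    - [0,0,-0.3]
    - [0,0,-0.6]
    - [0,0,-0.9]
    - [0,0,-0.9]
    - [0,0,-0.9]
  jaw: [-0.22,-0.22,-0.22,-0.22,-0.22,-0.22,-0.22,-0.22,-0.22]

```text
clock: 32.1
tcp_pos: [0.4822, -0.3143, 0.2201]
ee_rot: [-0.0, 1.0, 0.006, 0.0]
contact_force: [-0.2, -0.3, -0.9]
width: 0.057
grip_force: 0.0
```

```bash
python3 - <<'E'
from h import *
s=bot.observe();print(s["clock"],s["tcp_pos"],s["width"],s["contact_force"])
plan([[(.48,-.12,.22,-1.56)],[(.48,.07,.22,-1.56)],[(.487,.262,.20,-1.56)],[(.487,.262,.20,-1.56)]])
E
```

```text
32.1 [ 0.48217719 -0.31432307  0.2200883 ] 0.05701417999531751 [-0.17821058 -0.33567808 -0.87033741]
call
  R [0.0, 0.0, 0.001] T [0.0, -0.972, 0.001] 
call
  R [0.0, 0.0, 0.0] T [0.01, -0.95, 0.0] 
call
  R [0.0, 0.0, 0.0] T [0.045, -0.959, 0.1] 
call
  R [0.0, 0.0, 0.0] T [0.0, 0.0, 0.0]
```

Call:
jog_arm:
  rotation:
    - [0,0,0]
    - [0,0,0]
    - [0,0,0]
    - [0,0,0]
    - [0,0,0]
    - [0,0,0]
  translation:
    - [0,-0.3,0]
    - [0,-0.6,0]
    - [0,-0.97,0]
    - [0,-0.97,0]
    - [0,-0.97,0]
    - [0,-0.97,0]
  jaw: [-0.5,-0.5,-0.5,-0.5,-0.5,-0.5]

```text
clock: 32.85
tcp_pos: [0.4799, -0.122, 0.2199]
ee_rot: [-0.0, 1.0, 0.005, -0.0]
contact_force: [-0.1, 0.5, 0.4]
width: 0.0709
grip_force: 0.0
```

Call:
jog_arm:
  rotation:
    - [0,0,0]
    - [0,0,0]
    - [0,0,0]
    - [0,0,0]
    - [0,0,0]
    - [0,0,0]
  translation:
    - [0,-0.3,0]
    - [0,-0.6,0]
    - [0.01,-0.95,0]
    - [0.01,-0.95,0]
    - [0.01,-0.95,0]
    - [0.01,-0.95,0]
  jaw: [-0.5,-0.5,-0.5,-0.5,-0.5,-0.5]

```text
clock: 33.6
tcp_pos: [0.4803, 0.0677, 0.2203]
ee_rot: [0.0, 1.0, 0.004, 0.0]
contact_force: [1.0, -0.2, 0.5]
width: 0.0707
grip_force: 0.0
```

Call:
jog_arm:
  rotation:
    - [0,0,0]
    - [0,0,0]
    - [0,0,0]
    - [0,0,0]
    - [0,0,0]
    - [0,0,0]
  translation:
    - [0,-0.3,0]
    - [0,-0.6,0]
    - [0.045,-0.96,0.1]
    - [0.045,-0.96,0.1]
    - [0.045,-0.96,0.1]
    - [0.045,-0.96,0.1]
  jaw: [-0.5,-0.5,-0.5,-0.5,-0.5,-0.5]

```text
clock: 34.35
tcp_pos: [0.4875, 0.2596, 0.2008]
ee_rot: [0.0, 1.0, 0.004, 0.001]
contact_force: [0.1, -0.5, 0.2]
width: 0.0708
grip_force: 0.0
```

```bash
python3 - <<'E'
from h import *
s=bot.observe();print(s["clock"],s["tcp_pos"],s["joint_pos"])
c,im=snap("wrist","w10")
print(proj(c,[(.487,.319,.04)]))
hsv=cv2.cvtColor(im,cv2.COLOR_BGR2HSV)
m=((hsv[...,1]<60)&(im.max(2)>130)).astype(np.uint8); m=cv2.morphologyEx(m,cv2.MORPH_OPEN,np.ones((5,5)))
n,l,st,ce=cv2.connectedComponentsWithStats(m)
for i in range(1,n):
    if 300<st[i,4]<8000 and st[i,1]<260: print(st[i],ce[i],ray(c,ce[i],.04))
plan([[(.487,.319,.14,-1.56),(.487,.319,.007,-1.56)]])
E
```

```text
34.35 [0.48752991 0.25959032 0.20080818] [-0.15926088  0.32622797 -0.47127995  1.78981307  0.16847628  1.06435344
 -2.2530562 ]
[[271.60848643 191.06150342]]
[ 607  108   33  130 1568] [625.61096939 180.34566327] [ 0.5026232  -0.08884039  0.04      ]
call
  R [0.0, -0.001, -0.002] T [0.0, -0.296, 0.305] 
  R [0.0, -0.001, -0.002] T [-0.001, -0.297, 0.97]
```

View pics/w10.png

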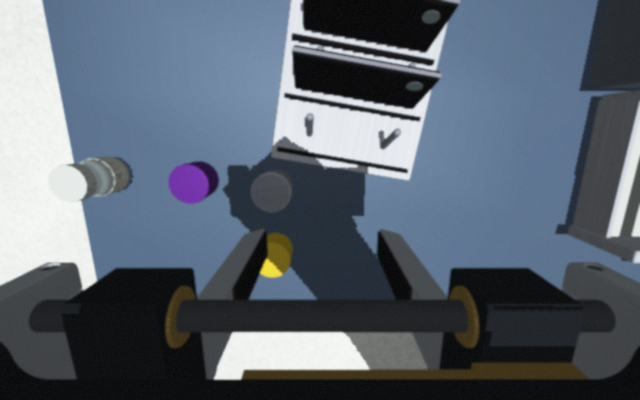

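Tin B at (271,192) is where predicted, clear of yellow (275,255) and purple (190,182).

Call:
jog_arm:
  rotation:
    - [0,0,0]
    - [0,0,0]
    - [0,0,0]
    - [0,0,0]
    - [0,0,0]
    - [0,0,0]
    - [0,0,0]
    - [0,0,0]
    - [0,0,0]
    - [0,0,0]
    - [0,0,0]
    - [0,0,0]
    - [0,0,0]
    - [0,0,0]
    - [0,0,0]
    - [0,0,0]
  translation:
    - [0,-0.15,0.1]
    - [0,-0.297,0.3]
    - [0,-0.297,0.3]
    - [0,-0.297,0.3]
    - [0,-0.297,0.5]
    - [0,-0.297,0.7]
    - [0,-0.297,0.85]
    - [0,-0.297,0.96]
    - [0,-0.297,0.96]
    - [0,-0.297,0.96]
    - [0,-0.297,0.96]
    - [0,-0.297,0.96]
    - [0,-0.297,0.96]
    - [0,-0.297,0.6]
    - [0,-0.297,0.2]
    - [0,-0.297,0]
  jaw: [-0.5,-0.5,-0.5,-0.5,-0.5,-0.5,-0.5,-0.5,-0.5,1,1,1,1,1,1,1]
  grip_force: 25

```text
clock: 36.4
tcp_pos: [0.4858, 0.3209, 0.1984]
ee_rot: [-0.0, 1.0, 0.006, 0.0]
contact_force: [1.2, -0.8, -0.9]
width: 0.0457
grip_force: 25.0
```

```bash
python3 - <<'E'
from h import *
s=bot.observe();print(s["clock"],s["tcp_pos"],s["width"])
plan([[(.487,.319,.22,-1.56),(.48,.13,.22,-1.56)],[(.48,-.06,.22,-1.56)],[(.53,-.25,.22,-1.56)],[(.552,-.312,.17,-1.56),(.552,-.312,.042,-1.56)]])
E
```

```text
36.4 [0.48581014 0.32090043 0.19839499] 0.045747564311977254
call
  R [0.0, -0.001, 0.001] T [0.006, 0.01, -0.108] 
  R [0.0, -0.001, 0.001] T [-0.04, 0.954, -0.108] 
call
  R [0.0, 0.0, 0.0] T [-0.01, 0.95, 0.0] 
call
  R [0.0, 0.0, 0.0] T [0.239, 0.953, -0.001] 
call
  R [0.0, 0.0, 0.0] T [0.107, 0.311, 0.25] 
  R [0.0, 0.0, 0.0] T [0.107, 0.311, 0.89]
```

Call:
jog_arm:
  rotation:
    - [0,0,0]
    - [0,0,0]
    - [0,0,0]
    - [0,0,0]
    - [0,0,0]
    - [0,0,0]
    - [0,0,0]
  translation:
    - [0,0,-0.11]
    - [-0.01,0.3,-0.11]
    - [-0.02,0.6,-0.11]
    - [-0.04,0.95,-0.11]
    - [-0.04,0.95,-0.11]
    - [-0.04,0.95,-0.11]
    - [-0.04,0.95,-0.11]
  jaw: [1,1,1,1,1,1,1]

```text
clock: 37.28
tcp_pos: [0.4803, 0.1324, 0.2181]
ee_rot: [-0.0, 1.0, 0.007, 0.0]
contact_force: [-0.5, 0.5, -0.7]
width: 0.0458
grip_force: 25.0
```

Call:
jog_arm:
  rotation:
    - [0,0,0]
    - [0,0,0]
    - [0,0,0]
    - [0,0,0]
    - [0,0,0]
    - [0,0,0]
  translation:
    - [0,0.3,0]
    - [0,0.6,0]
    - [-0.01,0.95,0]
    - [-0.01,0.95,0]
    - [-0.01,0.95,0]
    - [-0.01,0.95,0]
  jaw: [1,1,1,1,1,1]

```text
clock: 38.02
tcp_pos: [0.4808, -0.0572, 0.218]
ee_rot: [-0.0, 1.0, 0.007, 0.0]
contact_force: [0.1, -0.1, -1.3]
width: 0.0458
grip_force: 25.0
```

Call:
jog_arm:
  rotation:
    - [0,0,0]
    - [0,0,0]
    - [0,0,0]
    - [0,0,0]
    - [0,0,0]
    - [0,0,0]
  translation:
    - [0.08,0.3,0]
    - [0.16,0.6,0]
    - [0.24,0.95,0]
    - [0.24,0.95,0]
    - [0.24,0.95,0]
    - [0.24,0.95,0]
  jaw: [1,1,1,1,1,1]

```text
clock: 38.78
tcp_pos: [0.5311, -0.2463, 0.2182]
ee_rot: [-0.0, 1.0, 0.007, 0.001]
contact_force: [0.4, 0.4, -1.4]
width: 0.0455
grip_force: 25.0
```

```bash
python3 - <<'E'
from h import *
s=bot.observe();print(s["clock"],s["tcp_pos"],s["width"])
plan([[(.552,-.312,.17,-1.56),(.552,-.312,.042,-1.56)]])
E
```

```text
38.775 [ 0.53113983 -0.24632129  0.21816567] 0.045528099908521434
call
  R [-0.001, -0.001, 0.003] T [0.099, 0.33, 0.241] 
  R [-0.001, -0.001, 0.003] T [0.099, 0.33, 0.881]
```

Call:
jog_arm:
  rotation:
    - [0,0,0]
    - [0,0,0]
    - [0,0,0]
    - [0,0,0]
    - [0,0,0]
    - [0,0,0]
    - [0,0,0]
    - [0,0,0]
    - [0,0,0]
    - [0,0,0]
  translation:
    - [0.05,0.15,0.1]
    - [0.1,0.33,0.24]
    - [0.1,0.33,0.24]
    - [0.1,0.33,0.24]
    - [0.1,0.33,0.5]
    - [0.1,0.33,0.7]
    - [0.1,0.33,0.82]
    - [0.1,0.33,0.87]
    - [0.1,0.33,0.885]
    - [0.1,0.33,0.885]
  jaw: [1,1,1,1,1,1,1,1,1,1]

```text
clock: 40.02
tcp_pos: [0.5545, -0.313, 0.0436]
ee_rot: [0.001, 1.0, 0.007, 0.003]
contact_force: [5.5, 0.3, 5.6]
width: 0.0455
grip_force: 25.0
```

Call:
jog_arm:
  rotation:
    - [0,0,0]
    - [0,0,0]
    - [0,0,0]
    - [0,0,0]
    - [0,0,0]
    - [0,0,0]
    - [0,0,0]
    - [0,0,0]
    - [0,0,0]
  translation:
    - [0,0,0]
    - [0,0,0]
    - [0,0,0]
    - [0,0,-0.1]
    - [0,0,-0.3]
    - [0,0,-0.6]
    - [0,0,-0.95]
    - [-0.3,0,-0.95]
    - [-0.3,0,-0.95]
  jaw: [-0.22,-0.22,-0.22,-0.22,-0.22,-0.22,-0.22,-0.22,-0.22]

```text
clock: 41.15
tcp_pos: [0.4886, -0.316, 0.2337]
ee_rot: [0.001, 1.0, 0.004, 0.001]
contact_force: [0.6, 0.0, 0.0]
width: 0.0574
grip_force: 0.0
```

```bash
python3 - <<'E'
from h import *
s=bot.observe();print(s["clock"],s["tcp_pos"],s["width"],s["contact_force"],s["joint_pos"])
c1,w=snap("wrist","w11");c2,a=snap("scene","s11");snap("side","d11")
# composite: wrist bay area + scene rack/drawer area
p=cv2.resize(w[80:270,240:440],(400,380)); q=cv2.resize(a[120:310,230:390],(400,475),interpolation=cv2.INTER_CUBIC)
o=np.zeros((480,800,3),np.uint8);o[:380,:400]=p;o[:475,400:]=q;cv2.imwrite("pics/o11.png",o)
E
```

```text
41.15 [ 0.48857672 -0.31599662  0.23367513] 0.05739769759554703 [5.56656108e-01 1.12837326e-03 1.29476518e-04] [ 0.64135052  0.31786558 -0.15023351  1.69104165  0.05255553  1.13375411
 -1.08574431]
```

View pics/o11.png

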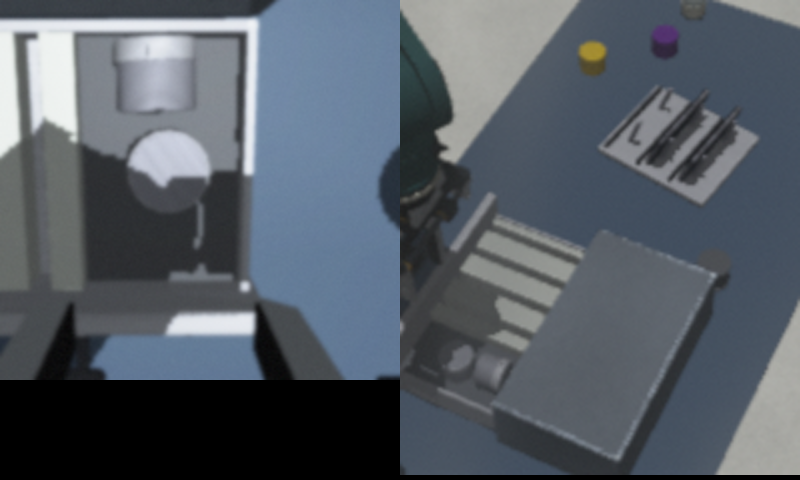

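The near tin stands upright, but the far one is lying on its side against the drawer's rear wall, lid towards +x. It looks as if tin A was shifted, so B came down on it. I'll measure both from the stored image.

```bash
python3 - <<'E'
from h import *
np.set_printoptions(precision=4,suppress=True)
c=load("w11");im=cv2.imread("pics/w11.png");K=lambda x,y:(240+x/2,80+y/2)
print("A top center",ray(c,K(168,170),.073),"left/right",ray(c,K(127,170),.073)[:2],ray(c,K(210,170),.073)[:2])
print("A top/bot",ray(c,K(168,129),.073)[:2],ray(c,K(168,212),.073)[:2])
for z in (.079,.056): print("B far/near",z,ray(c,K(155,37),z)[:2],ray(c,K(155,110),z)[:2]," sides",ray(c,K(115,90),z)[:2],ray(c,K(196,90),z)[:2])
print("rear wall top",ray(c,K(155,30),.09))
g=cv2.cvtColor(im,cv2.COLOR_BGR2GRAY)
for u in (305,317,330): print(u,g[88:150:2,u])
for v in (100,108,118,128): print(v,g[v,288:350:2])
E
```

```text
A top center [ 0.5189 -0.3175  0.073 ] left/right [ 0.5187 -0.2942] [ 0.519  -0.3413]
A top/bot [ 0.5417 -0.3173] [ 0.4946 -0.3177]
B far/near 0.079 [ 0.5898 -0.3099] [ 0.5522 -0.31  ]  sides [ 0.5625 -0.2884] [ 0.5629 -0.3321]
B far/near 0.056 [ 0.5919 -0.3096] [ 0.5516 -0.3097]  sides [ 0.5627 -0.2866] [ 0.5631 -0.3334]
rear wall top [ 0.5922 -0.31    0.09  ]
305 [ 80 212 236 228 127 131 180 187 191 192 194 160 141 141 142 141 141 141
 142 142 142 142 138 132 121 132 133 133 131 132 131]
317 [ 79 208 235 226 135 198 230 234 232 230 223 187 185 189 188 189 190 187
 186 182 181 186 186 145  97 131 135 134 126 163 198]
330 [ 78 208 234 221 122 172 198 201 201 200 188 160 155 155 155 154 156 155
 154 157 153 149 148 137 133 136 136 134 129 175 207]
100 [131 134 134 133 126 126 147 163 174 186 197 208 217 224 229 231 234 231
 227 216 208 198 187 172 146 134 134 133 133 132 133]
108 [134 131 133 129 105 124 153 174 187 198 204 210 210 213 224 222 221 213
 205 197 194 188 175 157 135 132 136 135 136 140 137]
118 [131 132 132 134 132 108 104 121 136 148 155 162 172 180 187 190 187 187
 178 170 162 154 142 131 116 125 139 140 138 139 139]
128 [130 130 132 132 131 101  99 124 135 145 153 159 169 176 179 178 176 175
 167 159 157 153 146 130 114 124 137 137 136 138 133]
```

```bash
python3 - <<'E'
from h import *
plan([[(.571,-.311,.20,-1.562),(.571,-.311,.038,-1.562)]])
E
```

```text
call
  R [0.0, -0.002, 0.003] T [0.395, -0.014, 0.16] 
  R [0.0, -0.002, 0.003] T [0.394, -0.015, 0.97]
```

Call:
jog_arm:
  rotation:
    - [0,0,0]
    - [0,0,0]
    - [0,0,0]
    - [0,0,0]
    - [0,0,0]
    - [0,0,0]
    - [0,0,0]
    - [0,0,0]
    - [0,0,0]
    - [0,0,0]
    - [0,0,0]
    - [0,0,0]
    - [0,0,0]
  translation:
    - [0.2,-0.01,0.1]
    - [0.39,-0.015,0.2]
    - [0.39,-0.015,0.2]
    - [0.39,-0.015,0.4]
    - [0.39,-0.015,0.6]
    - [0.39,-0.015,0.75]
    - [0.39,-0.015,0.88]
    - [0.39,-0.015,0.96]
    - [0.39,-0.015,0.96]
    - [0.39,-0.015,0.96]
    - [0.39,-0.015,0.96]
    - [0.39,-0.015,0.96]
    - [0.39,-0.015,0.96]
  jaw: [-0.15,-0.15,-0.15,-0.15,-0.15,-0.15,-0.15,-0.15,-0.15,1,1,1,1]
  grip_force: 25

```text
clock: 42.92
tcp_pos: [0.5702, -0.3113, 0.0401]
ee_rot: [0.0, 1.0, 0.006, 0.001]
contact_force: [-0.5, 0.1, 6.5]
width: 0.0453
grip_force: 24.8
```

Call:
jog_arm:
  rotation:
    - [0,0,0]
    - [0,0,0]
    - [0,0,0]
    - [0,0,0]
    - [0,0,0]
    - [0,0,0]
  translation:
    - [0,0,-0.1]
    - [0,0,-0.3]
    - [0,0,-0.6]
    - [0,0,-0.95]
    - [0,0,-0.95]
    - [0,0,-0.95]
  jaw: [1,1,1,1,1,1]

```text
clock: 43.68
tcp_pos: [0.5694, -0.311, 0.23]
ee_rot: [0.0, 1.0, 0.006, 0.001]
contact_force: [-0.3, -0.7, -2.2]
width: 0.0454
grip_force: 24.8
```

```bash
python3 - <<'E'
from h import *
s=bot.observe();print(s["clock"],s["tcp_pos"],s["width"])
c,im=snap("wrist","w12");g=cv2.cvtColor(im,cv2.COLOR_BGR2GRAY)
# held tin: profile below
for u in (300,323,345): print(u,g[190:330:5,u])
plan([[(.50,-.14,.26,-.8)],[(.44,.03,.26,0)],[(.44,.16,.16,0)]])
E
```

```text
43.675 [ 0.56937298 -0.31102576  0.22995555] 0.045388466178452734
300 [48 46 47 47 52 59 55 57 72 87 90 95 92 68 66 66 69 67 71 66 65 64 40 34
 34 37 38 37]
323 [47 48 45 49 60 56 57 57 64 91 97 92 93 73 67 67 69 71 65 66 67 68 38 31
 35 34 35 40]
345 [48 46 46 48 55 58 57 60 88 90 89 93 79 68 66 67 69 67 68 65 65 68 43 32
 33 35 36 36]
call
  R [0.0, 0.0, -0.725] T [-0.335, -0.858, -0.157] 
call
  R [0.0, 0.0, -0.764] T [0.377, -0.819, 0.001] 
call
  R [0.0, 0.0, 0.0] T [0.65, 0.0, 0.5]
```

Call:
jog_arm:
  rotation:
    - [0,0,-0.1]
    - [0,0,-0.3]
    - [0,0,-0.5]
    - [0,0,-0.725]
    - [0,0,-0.725]
    - [0,0,-0.725]
    - [0,0,-0.725]
  translation:
    - [0,-0.2,-0.15]
    - [-0.1,-0.4,-0.15]
    - [-0.2,-0.6,-0.15]
    - [-0.335,-0.86,-0.15]
    - [-0.335,-0.86,-0.15]
    - [-0.335,-0.86,-0.15]
    - [-0.335,-0.86,-0.15]
  jaw: [1,1,1,1,1,1,1]

```text
clock: 44.6
tcp_pos: [0.5003, -0.1403, 0.2582]
ee_rot: [-0.0, 0.927, 0.374, -0.0]
contact_force: [-0.2, -0.1, -0.8]
width: 0.0456
grip_force: 24.8
```

Call:
jog_arm:
  rotation:
    - [0,0,-0.2]
    - [0,0,-0.4]
    - [0,0,-0.6]
    - [0,0,-0.764]
    - [0,0,-0.764]
    - [0,0,-0.764]
    - [0,0,-0.764]
  translation:
    - [0.1,-0.2,0]
    - [0.2,-0.4,0]
    - [0.3,-0.6,0]
    - [0.377,-0.82,0]
    - [0.377,-0.82,0]
    - [0.377,-0.82,0]
    - [0.377,-0.82,0]
  jaw: [1,1,1,1,1,1,1]

```text
clock: 45.48
tcp_pos: [0.4405, 0.0298, 0.2587]
ee_rot: [-0.0, 0.708, 0.706, 0.0]
contact_force: [-0.0, -0.1, 0.1]
width: 0.0456
grip_force: 24.8
```

```bash
cat >> h.py <<'E'
def side(gx,gy,gz,th):
    """tool y along +x world, tilted th about tool y so fingers point +y; grasp point at (gx,gy,gz)"""
    T=Rt(0)*R.from_rotvec([0,th,0]); tcp=np.array([gx,gy,gz])+T.apply([0,0,.0188]); return tcp,T
def planT(ws):
    p=bot.observe()["tcp_pos"];q=quat()
    for t,T in ws: print("R",np.round((q.inv()*T).as_rotvec()/np.radians(60),3),"T",np.round(q.inv().apply(t-p)/.2,3))
E
python3 - <<'E'
from h import *
s=bot.observe();print(s["clock"],s["tcp_pos"],s["width"],s["joint_pos"])
th=np.radians(58)
planT([side(.44,.16,.16,th)]); planT([side(.44,.12,.16,np.radians(30))])
E
```

```text
45.475 [0.44046297 0.02977983 0.25873901] 0.04562607547478377 [ 0.41096391  0.05013806 -0.56178917  1.96221688  0.02895789  1.13671236
 -0.16566575]
R [ 0.002  0.966 -0.003] T [ 0.731 -0.005  0.544]
R [ 0.001  0.5   -0.003] T [ 0.498 -0.004  0.575]
```

Call:
jog_arm:
  rotation:
    - [0,0.15,0]
    - [0,0.3,0]
    - [0,0.45,0]
    - [0,0.6,0]
    - [0,0.75,0]
    - [0,0.9,0]
    - [0,0.966,0]
    - [0,0.966,0]
    - [0,0.966,0]
    - [0,0.966,0]
  translation:
    - [0.15,0,0]
    - [0.3,0,0.1]
    - [0.45,0,0.2]
    - [0.6,0,0.3]
    - [0.73,0,0.4]
    - [0.73,0,0.5]
    - [0.73,0,0.54]
    - [0.73,0,0.54]
    - [0.73,0,0.54]
    - [0.73,0,0.54]
  jaw: [1,1,1,1,1,1,1,1,1,1]

```text
clock: 46.72
tcp_pos: [0.4406, 0.1766, 0.1517]
ee_rot: [-0.341, 0.618, 0.62, 0.343]
contact_force: [-0.0, 0.4, -0.2]
width: 0.0457
grip_force: 24.8
```

```bash
python3 - <<'E'
from h import *
s=bot.observe();print(s["clock"],s["tcp_pos"],s["width"],s["joint_pos"],s["contact_force"])
print("tilt",np.degrees(np.arccos(-quat().apply([0,0,1])[2])), quat().apply([0,0,1]))
th=np.radians(58)
planT([side(.44,.16,.16,th),side(.44,.16,.036,th),side(.44,.16,.03,th)])
E
```

```text
46.725 [0.44064112 0.17659942 0.15170034] 0.04567066858477406 [ 0.68685617  0.53587508 -0.61172936  2.15436471 -0.92259475  0.94281721
  0.84243095] [-0.01507745  0.36126554 -0.15285054]
tilt 57.84877408178854 [ 6.28098265e-04  8.46646247e-01 -5.32155746e-01]
R [0.001 0.003 0.002] T [-0.009 -0.003  0.002]
R [0.001 0.003 0.002] T [-0.534 -0.005  0.332]
R [0.001 0.003 0.002] T [-0.559 -0.005  0.348]
```

Call:
jog_arm:
  rotation:
    - [0,0,0]
    - [0,0,0]
    - [0,0,0]
    - [0,0,0]
    - [0,0,0]
    - [0,0,0]
    - [0,0,0]
  translation:
    - [-0.13,0,0.08]
    - [-0.26,0,0.16]
    - [-0.4,0,0.25]
    - [-0.48,0,0.3]
    - [-0.52,0,0.32]
    - [-0.535,0,0.333]
    - [-0.535,0,0.333]
  jaw: [1,1,1,1,1,1,1]

```text
clock: 47.6
tcp_pos: [0.4407, 0.1761, 0.0254]
ee_rot: [-0.342, 0.618, 0.619, 0.343]
contact_force: [0.1, 0.7, -1.2]
width: 0.0457
grip_force: 24.8
```

Call:
jog_arm:
  rotation:
    - [0,0,0]
    - [0,0,0]
    - [0,0,0]
  translation:
    - [-0.01,0,0.006]
    - [-0.02,0,0.012]
    - [-0.02,0,0.012]
  jaw: [1,1,1]

```text
clock: 47.98
tcp_pos: [0.4405, 0.176, 0.0203]
ee_rot: [-0.342, 0.618, 0.619, 0.343]
contact_force: [-0.6, -0.4, -0.9]
width: 0.0454
grip_force: 24.8
```

Call:
jog_arm:
  rotation:
    - [0,0,0]
    - [0,0,0]
    - [0,0,0]
  translation:
    - [-0.006,0,0.004]
    - [-0.012,0,0.008]
    - [-0.012,0,0.008]
  jaw: [1,1,1]

```text
clock: 48.35
tcp_pos: [0.4406, 0.1763, 0.0181]
ee_rot: [-0.343, 0.618, 0.619, 0.343]
contact_force: [-1.2, -5.1, 12.2]
width: 0.046
grip_force: 24.8
```

Call:
jog_arm:
  rotation:
    - [0,0,0]
    - [0,0,0]
    - [0,0,0]
    - [0,0,0]
    - [0,0,0]
    - [0,0,0]
    - [0,0,0]
    - [0,0,0]
    - [0,0,0]
    - [0,0,0]
    - [0,0,0]
  translation:
    - [0,0,0]
    - [0,0,0]
    - [0,0,0]
    - [0,0,0]
    - [0,0,0]
    - [0,0,0]
    - [0,0,-0.1]
    - [0,0,-0.3]
    - [0,0,-0.55]
    - [0,0,-0.8]
    - [0,0,-0.8]
  jaw: [-0.7,-0.7,-0.7,-0.7,-0.7,-0.7,-0.7,-0.7,-0.7,-0.7,-0.7]

```text
clock: 49.72
tcp_pos: [0.4417, 0.0374, 0.103]
ee_rot: [-0.34, 0.62, 0.618, 0.343]
contact_force: [-0.3, 0.6, -0.0]
width: 0.08
grip_force: 0.0
```

```bash
python3 - <<'E'
from h import *
s=bot.observe();print(s["clock"],s["tcp_pos"],s["width"],s["contact_force"])
T=Rt(0); planT([(np.array([.44,.06,.22]),T)])
E
```

```text
49.725 [0.44171489 0.03736977 0.10303572] 0.07998300560414033 [-0.26153627  0.55542841 -0.04539227]
R [ 0.005 -0.963 -0.002] T [ 0.555 -0.007 -0.216]
```

Call:
jog_arm:
  rotation:
    - [0,-0.15,0]
    - [0,-0.3,0]
    - [0,-0.45,0]
    - [0,-0.6,0]
    - [0,-0.75,0]
    - [0,-0.9,0]
    - [0,-0.963,0]
    - [0,-0.963,0]
    - [0,-0.963,0]
    - [0,-0.963,0]
  translation:
    - [0.2,0,-0.2]
    - [0.4,0,-0.22]
    - [0.555,0,-0.22]
    - [0.555,0,-0.22]
    - [0.555,0,-0.22]
    - [0.555,0,-0.22]
    - [0.555,0,-0.22]
    - [0.555,0,-0.22]
    - [0.555,0,-0.22]
    - [0.555,0,-0.22]
  jaw: [-0.5,-0.5,-0.5,-0.5,-0.5,-0.5,-0.5,-0.5,-0.5,-0.5]

```text
clock: 50.98
tcp_pos: [0.4402, 0.0614, 0.2194]
ee_rot: [-0.001, 0.708, 0.707, 0.002]
contact_force: [0.2, -0.1, 0.3]
width: 0.0705
grip_force: 0.0
```

```bash
python3 - <<'E'
from h import *
s=bot.observe();print(s["clock"],s["tcp_pos"],s["joint_pos"])
c,im=snap("wrist","w13")
ca,a=snap("scene","s13");cd,d=snap("side","d13")
for n,cc in (("w",c),("scene",ca),("side",cd)): print(n,proj(cc,[(.44,.165,.04),(.44,.165,0)]).round(0).tolist())
def blob(im,box,lo=120):
    x0,y0,x1,y1=box;r=im[y0:y1,x0:x1];hsv=cv2.cvtColor(r,cv2.COLOR_BGR2HSV)
    m=((hsv[...,1]<45)&(r.max(2)>lo)).astype(np.uint8);n,l,st,ce=cv2.connectedComponentsWithStats(m)
    return [(st[i]+[x0,y0,0,0,0],(ce[i]+[x0,y0]).round(1)) for i in range(1,n) if st[i,4]>60]
u,v=proj(c,[(.44,.165,.04)])[0].astype(int)
np.set_printoptions(linewidth=200)
x0,y0=max(u-60,0),max(v-60,0)
print(blob(im,(x0,y0,u+60,v+60),100))
g=cv2.cvtColor(im,cv2.COLOR_BGR2GRAY);print(x0,y0);print(g[y0:v+60:4,x0:u+60:4])
E
```

```text
50.975 [0.44015671 0.06139577 0.21938897] [ 0.29907316  0.09860473 -0.53119552  2.00929255  0.05277281  1.04667068
 -0.2577116 ]
w [[322.0, 100.0], [322.0, 103.0]]
scene [[298.0, 167.0], [298.0, 173.0]]
side [[328.0, 265.0], [328.0, 272.0]]
[(array([367,  40,  14,  77, 554]), array([375.3,  87.4]))]
261 40
[[119 118 122 122 121 121 123 122 120 122 124 121 121 126 123 122 124 125 125 125 126 126 124 125 124 122 123 121 121 120]
 [119 122 120 121 121 120 124 121 124 123 123 124 124 124 122 124 127 123 125 124 124 123 125 125 123 126 123 122 121 112]
 [121 121 118 117 122 122 122 122 124 123 123 124 125 125 125 126 126 126 127 125 126 121 124 124 125 123 123 121 122 104]
 [122 119 122 120 119 121 123 119 121 123 122 123 125 125 125 128 125 125 126 126 124 123 125 124 122 123 123 125 123  91]
 [120 120 122 121 121 121 123 123 122 122 121 126 125 122 126 125 127 125 125 127 124 125 124 122 126 123 123 122 124 124]
 [121 119 120 121 120 121 122 125 122 123 125 124 124 124 128 126 125 126 126 125 126 126 127 123 121 123 124 122 124 171]
 [121 121 123 121 120 124 124 121 122 124 125 125 124 
[... 2198 characters left out ...]
 50  49  52  48  51  52  52  52  51  49  50  48  45  49  48  47  51  47  47  45  45]
 [ 47  48  49  49  49  49  47  50  47  46  47  47  50  48  48  50  49  48  48  49  49  46  48  46  46  46  47  44  45  46]
 [ 46  51  47  48  49  51  48  49  47  50  49  47  48  47  48  48  48  47  49  48  49  47  47  48  46  47  47  47  45  48]
 [ 49  47  48  49  47  49  48  50  47  48  50  49  47  51  49  48  49  49  45  50  46  46  45  47  46  46  48  49  47  46]
 [ 48  48  46  48  47  48  47  48  49  49  46  47  48  47  50  50  49  51  49  48  45  46  48  45  46  47  46  46  44  47]
 [ 48  49  47  47  47  48  46  47  47  49  48  49  48  49  49  50  46  48  47  46  49  45  47  47  46  46  47  45  43  45]]
```

The numeric patch shows a round, evenly shaded disc about 37 px across, centred near (324,114), so tin B now stands upright on the mat. Next I'll shift tin A forward in the bay to make room.

```bash
python3 - <<'E'
from h import *
print("B",ray(load("w13"),(324,114),.04))
plan([[(.47,-.06,.24,-.8)],[(.50,-.22,.24,-1.562)],[(.49,-.317,.234,-1.562)]])
E
```

```text
B [0.4424113  0.14996979 0.04      ]
call
  R [-0.001, -0.004, 0.763] T [-0.607, 0.149, -0.104] 
call
  R [0.0, 0.0, 0.728] T [-0.45, 0.679, 0.0] 
call
  R [0.0, 0.0, 0.0] T [-0.054, 0.484, 0.03]
```

Call:
jog_arm:
  rotation:
    - [0,0,0.2]
    - [0,0,0.4]
    - [0,0,0.6]
    - [0,0,0.763]
    - [0,0,0.763]
    - [0,0,0.763]
    - [0,0,0.763]
  translation:
    - [-0.15,0.04,-0.1]
    - [-0.3,0.08,-0.1]
    - [-0.45,0.12,-0.1]
    - [-0.6,0.15,-0.1]
    - [-0.6,0.15,-0.1]
    - [-0.6,0.15,-0.1]
    - [-0.6,0.15,-0.1]
  jaw: [-0.22,-0.22,-0.22,-0.22,-0.22,-0.22,-0.22]

```text
clock: 52.0
tcp_pos: [0.4702, -0.0578, 0.2394]
ee_rot: [-0.001, 0.926, 0.377, 0.001]
contact_force: [0.3, -0.1, 0.1]
width: 0.0573
grip_force: 0.0
```

Call:
jog_arm:
  rotation:
    - [0,0,0.2]
    - [0,0,0.4]
    - [0,0,0.6]
    - [0,0,0.728]
    - [0,0,0.728]
    - [0,0,0.728]
    - [0,0,0.728]
  translation:
    - [-0.1,0.15,0]
    - [-0.2,0.3,0]
    - [-0.3,0.45,0]
    - [-0.45,0.68,0]
    - [-0.45,0.68,0]
    - [-0.45,0.68,0]
    - [-0.45,0.68,0]
  jaw: [-0.22,-0.22,-0.22,-0.22,-0.22,-0.22,-0.22]

```text
clock: 52.88
tcp_pos: [0.5007, -0.2171, 0.239]
ee_rot: [-0.002, 1.0, 0.006, 0.001]
contact_force: [-0.2, -0.2, -0.4]
width: 0.0574
grip_force: 0.0
```

Call:
jog_arm:
  rotation:
    - [0,0,0]
    - [0,0,0]
    - [0,0,0]
    - [0,0,0]
    - [0,0,0]
  translation:
    - [-0.03,0.25,0]
    - [-0.055,0.485,0.02]
    - [-0.055,0.485,0.02]
    - [-0.055,0.485,0.02]
    - [-0.055,0.485,0.02]
  jaw: [-0.22,-0.22,-0.22,-0.22,-0.22]

```text
clock: 53.5
tcp_pos: [0.4911, -0.314, 0.2348]
ee_rot: [-0.002, 1.0, 0.006, 0.001]
contact_force: [-0.5, -0.2, 1.0]
width: 0.0574
grip_force: 0.0
```

```bash
cat >> h.py <<'E'
def circ(n,name,P,r,dp=1.0):
    """circle near the projection of world point P of radius r: centre px, world"""
    c,im=snap(n,name);u=proj(c,[P])[0];e=proj(c,[np.add(P,[0,r,0]),np.add(P,[r,0,0])])
    rp=np.linalg.norm(e-u,axis=1).mean();g=cv2.GaussianBlur(cv2.cvtColor(im,cv2.COLOR_BGR2GRAY),(3,3),0)
    k=int(rp*2.6);x0,y0=max(int(u[0])-k,0),max(int(u[1])-k,0)
    h=cv2.HoughCircles(g[y0:int(u[1])+k,x0:int(u[0])+k],cv2.HOUGH_GRADIENT,dp,5,param1=60,param2=9,minRadius=int(rp*.85),maxRadius=int(rp*1.15))
    print("pred",u.round(1),rp.round(1))
    for q in ([] if h is None else h[0][:4]): print("  circle",q+[x0,y0,0],ray(c,q[:2]+[x0,y0],P[2]).round(4))
E
python3 - <<'E'
from h import *
s=bot.observe();print(s["clock"],s["tcp_pos"],s["width"])
circ("wrist","w14",(.519,-.3175,.073),.023)
plan([[(.519,-.3175,.20,-1.562),(.519,-.3175,.043,-1.562)]])
E
```

```text
53.5 [ 0.49110372 -0.31396526  0.23483465] 0.05744699659113687
pred [326.7 166.9] 20.3
  circle [326.5        166.5         20.20000076] [ 0.5195 -0.3173  0.073 ]
  circle [298.5 138.5  18. ] [ 0.5504 -0.2856  0.073 ]
call
  R [-0.003, -0.001, 0.002] T [0.139, 0.019, 0.174] 
  R [-0.003, -0.001, 0.002] T [0.138, 0.021, 0.959]
```

Call:
jog_arm:
  rotation:
    - [0,0,0]
    - [0,0,0]
    - [0,0,0]
    - [0,0,0]
    - [0,0,0]
    - [0,0,0]
    - [0,0,0]
    - [0,0,0]
    - [0,0,0]
    - [0,0,0]
    - [0,0,0]
    - [0,0,0]
    - [0,0,0]
    - [0,0,0]
    - [0,0,0]
    - [0,0,0]
    - [0,0,0]
    - [0,0,0]
    - [0,0,0]
    - [0,0,0]
  translation:
    - [0.139,0.01,0.15]
    - [0.139,0.01,0.3]
    - [0.139,0.01,0.5]
    - [0.139,0.01,0.7]
    - [0.139,0.01,0.85]
    - [0.139,0.01,0.955]
    - [0.139,0.01,0.955]
    - [0.139,0.01,0.955]
    - [0.139,0.01,0.955]
    - [0.139,0.01,0.955]
    - [0.139,0.01,0.955]
    - [0.139,0.01,0.9]
    - [0.139,0.01,0.88]
    - [0.07,0.005,0.88]
    - [0,0,0.88]
    - [-0.05,0,0.88]
    - [-0.05,0,0.92]
    - [-0.05,0,0.95]
    - [-0.05,0,0.958]
    - [-0.05,0,0.958]
  jaw: [-0.15,-0.15,-0.15,-0.15,-0.15,-0.15,-0.15,1,1,1,1,1,1,1,1,1,1,1,1,1]
  grip_force: 25

```text
clock: 56.05
tcp_pos: [0.4826, -0.3148, 0.0438]
ee_rot: [-0.001, 1.0, 0.005, 0.002]
contact_force: [0.6, 3.4, 17.1]
width: 0.046
grip_force: 25.0
```

Call:
jog_arm:
  rotation:
    - [0,0,0]
    - [0,0,0]
    - [0,0,0]
    - [0,0,0]
    - [0,0,0]
    - [0,0,0]
    - [0,0,0]
    - [0,0,0]
    - [0,0,0]
  translation:
    - [0,0,0]
    - [0,0,0]
    - [0,0,0]
    - [0,0,-0.1]
    - [0,0,-0.3]
    - [0,0,-0.6]
    - [0,0,-0.95]
    - [0,0,-0.95]
    - [0,0,-0.95]
  jaw: [-0.15,-0.15,-0.15,-0.15,-0.15,-0.15,-0.15,-0.15,-0.15]

```text
clock: 57.18
tcp_pos: [0.4805, -0.3155, 0.2328]
ee_rot: [-0.001, 1.0, 0.005, 0.001]
contact_force: [-0.2, -0.2, 0.1]
width: 0.0542
grip_force: 0.0
```

```bash
python3 - <<'E'
from h import *
s=bot.observe();print(s["clock"],s["tcp_pos"],s["width"])
circ("wrist","w15",(.482,-.314,.073),.023)
plan([[(.47,-.13,.235,-1.562)],[(.442,.06,.2,-1.562)]])
E
```

```text
57.175 [ 0.48048411 -0.31550519  0.23275261] 0.05424053443341729
pred [322.  189.9] 19.8
  circle [322.5        188.5         20.29999924] [ 0.4836 -0.3146  0.073 ]
call
  R [-0.004, 0.0, 0.001] T [-0.042, -0.927, -0.013] 
call
  R [0.0, 0.0, 0.0] T [-0.132, -0.951, 0.175]
```

Call:
jog_arm:
  rotation:
    - [0,0,0]
    - [0,0,0]
    - [0,0,0]
    - [0,0,0]
    - [0,0,0]
    - [0,0,0]
  translation:
    - [0,-0.3,0]
    - [0,-0.6,0]
    - [-0.04,-0.93,0]
    - [-0.04,-0.93,0]
    - [-0.04,-0.93,0]
    - [-0.04,-0.93,0]
  jaw: [-0.5,-0.5,-0.5,-0.5,-0.5,-0.5]

```text
clock: 57.98
tcp_pos: [0.4706, -0.1307, 0.2328]
ee_rot: [-0.002, 1.0, 0.004, -0.0]
contact_force: [0.2, 0.3, -0.1]
width: 0.0706
grip_force: 0.0
```

Call:
jog_arm:
  rotation:
    - [0,0,0]
    - [0,0,0]
    - [0,0,0]
    - [0,0,0]
    - [0,0,0]
    - [0,0,0]
  translation:
    - [0,-0.3,0]
    - [-0.05,-0.6,0.1]
    - [-0.13,-0.95,0.18]
    - [-0.13,-0.95,0.18]
    - [-0.13,-0.95,0.18]
    - [-0.13,-0.95,0.18]
  jaw: [-0.5,-0.5,-0.5,-0.5,-0.5,-0.5]

```text
clock: 58.72
tcp_pos: [0.4437, 0.0587, 0.1982]
ee_rot: [-0.002, 1.0, 0.003, 0.0]
contact_force: [0.1, -0.8, -0.5]
width: 0.07
grip_force: 0.0
```

```bash
python3 - <<'E'
from h import *
s=bot.observe();print(s["clock"],s["tcp_pos"],s["width"])
circ("wrist","w16",(.4424,.150,.04),.023)
plan([[(.4424,.150,.14,-1.562),(.4424,.150,.007,-1.562)]])
E
```

```text
58.725 [0.44365581 0.05867695 0.19820354] 0.0699515847797138
pred [244.2 192. ] 19.9
  circle [245.5        192.5         20.29999924] [0.4418 0.1485 0.04  ]
call
  R [-0.003, -0.001, -0.002] T [-0.003, -0.455, 0.293] 
  R [-0.003, -0.001, -0.002] T [-0.004, -0.453, 0.957]
```

Call:
jog_arm:
  rotation:
    - [0,0,0]
    - [0,0,0]
    - [0,0,0]
    - [0,0,0]
    - [0,0,0]
    - [0,0,0]
    - [0,0,0]
    - [0,0,0]
    - [0,0,0]
    - [0,0,0]
    - [0,0,0]
    - [0,0,0]
    - [0,0,0]
    - [0,0,0]
    - [0,0,0]
    - [0,0,0]
  translation:
    - [0,-0.2,0.1]
    - [-0.007,-0.45,0.3]
    - [-0.007,-0.45,0.3]
    - [-0.007,-0.45,0.3]
    - [-0.007,-0.45,0.5]
    - [-0.007,-0.45,0.7]
    - [-0.007,-0.45,0.85]
    - [-0.007,-0.45,0.95]
    - [-0.007,-0.45,0.95]
    - [-0.007,-0.45,0.95]
    - [-0.007,-0.45,0.95]
    - [-0.007,-0.45,0.95]
    - [-0.007,-0.45,0.95]
    - [-0.007,-0.45,0.6]
    - [-0.007,-0.45,0.2]
    - [-0.007,-0.45,-0.1]
  jaw: [-0.5,-0.5,-0.5,-0.5,-0.5,-0.5,-0.5,-0.5,-0.5,1,1,1,1,1,1,1]
  grip_force: 25

```text
clock: 60.78
tcp_pos: [0.4403, 0.1503, 0.1982]
ee_rot: [-0.002, 1.0, 0.005, 0.001]
contact_force: [0.6, -0.8, -1.8]
width: 0.0457
grip_force: 25.0
```

```bash
python3 - <<'E'
from h import *
s=bot.observe();print(s["clock"],s["tcp_pos"],s["width"])
plan([[(.46,-.04,.23,-1.562)],[(.53,-.22,.23,-1.562)],[(.556,-.314,.2,-1.562)]])
E
```

```text
60.775 [0.44032585 0.15026135 0.19819312] 0.045742678737084506
call
  R [-0.003, -0.001, 0.001] T [0.089, 0.952, -0.162] 
call
  R [0.0, 0.0, 0.0] T [0.342, 0.903, -0.001] 
call
  R [0.0, 0.0, 0.0] T [0.126, 0.471, 0.15]
```

Call:
jog_arm:
  rotation:
    - [0,0,0]
    - [0,0,0]
    - [0,0,0]
    - [0,0,0]
    - [0,0,0]
    - [0,0,0]
  translation:
    - [0,0.2,-0.16]
    - [0.04,0.5,-0.16]
    - [0.09,0.95,-0.16]
    - [0.09,0.95,-0.16]
    - [0.09,0.95,-0.16]
    - [0.09,0.95,-0.16]
  jaw: [1,1,1,1,1,1]

```text
clock: 61.52
tcp_pos: [0.4604, -0.0387, 0.2274]
ee_rot: [-0.002, 1.0, 0.005, 0.0]
contact_force: [0.2, 0.7, -1.2]
width: 0.0459
grip_force: 25.0
```

Call:
jog_arm:
  rotation:
    - [0,0,0]
    - [0,0,0]
    - [0,0,0]
    - [0,0,0]
    - [0,0,0]
    - [0,0,0]
  translation:
    - [0.1,0.3,0]
    - [0.2,0.6,0]
    - [0.34,0.9,0]
    - [0.34,0.9,0]
    - [0.34,0.9,0]
    - [0.34,0.9,0]
  jaw: [1,1,1,1,1,1]

```text
clock: 62.28
tcp_pos: [0.5303, -0.2171, 0.227]
ee_rot: [-0.002, 1.0, 0.006, 0.001]
contact_force: [0.3, -0.1, -0.4]
width: 0.0454
grip_force: 25.0
```

```bash
python3 - <<'E'
from h import *
s=bot.observe();print(s["clock"],s["tcp_pos"],s["width"])
circ("wrist","w17",(.4836,-.3146,.073),.023)
plan([[(.556,-.3135,.2,-1.562),(.556,-.3135,.042,-1.562)]])
E
```

```text
62.275 [ 0.53034395 -0.217103    0.22704234] 0.045370662338622796
pred [405.7 231.9] 19.2
  circle [404.5        233.5         19.60000038] [ 0.4816 -0.3134  0.073 ]
  circle [396.5        227.5         21.39999962] [ 0.489  -0.3034  0.073 ]
call
  R [-0.003, -0.001, 0.003] T [0.123, 0.483, 0.134] 
  R [-0.003, -0.001, 0.003] T [0.122, 0.485, 0.924]
```

Tin A is still in place. Lowering B now.

Call:
jog_arm:
  rotation:
    - [0,0,0]
    - [0,0,0]
    - [0,0,0]
    - [0,0,0]
    - [0,0,0]
    - [0,0,0]
    - [0,0,0]
    - [0,0,0]
    - [0,0,0]
    - [0,0,0]
  translation:
    - [0.06,0.25,0.05]
    - [0.125,0.485,0.14]
    - [0.125,0.485,0.14]
    - [0.125,0.485,0.14]
    - [0.125,0.485,0.4]
    - [0.125,0.485,0.65]
    - [0.125,0.485,0.8]
    - [0.125,0.485,0.88]
    - [0.125,0.485,0.91]
    - [0.125,0.485,0.91]
  jaw: [1,1,1,1,1,1,1,1,1,1]

```text
clock: 63.58
tcp_pos: [0.5569, -0.315, 0.0454]
ee_rot: [-0.001, 1.0, 0.005, 0.001]
contact_force: [-0.4, 0.1, -1.6]
width: 0.0456
grip_force: 25.0
```

```bash
python3 - <<'E'
from h import *
s=bot.observe();print(s["clock"],s["tcp_pos"],s["width"],s["contact_force"])
E
```

```text
63.575 [ 0.55687488 -0.31501773  0.04543716] 0.04561390124730974 [-0.36585649  0.11283924 -1.59852682]
```

Call:
jog_arm:
  rotation:
    - [0,0,0]
    - [0,0,0]
    - [0,0,0]
  translation:
    - [0,0,0.01]
    - [0,0,0.018]
    - [0,0,0.018]
  jaw: [1,1,1]

```text
clock: 63.95
tcp_pos: [0.5573, -0.3154, 0.0422]
ee_rot: [-0.001, 1.0, 0.005, 0.002]
contact_force: [0.8, 1.5, 8.4]
width: 0.0453
grip_force: 25.0
```

Call:
jog_arm:
  rotation:
    - [0,0,0]
    - [0,0,0]
    - [0,0,0]
    - [0,0,0]
    - [0,0,0]
    - [0,0,0]
    - [0,0,0]
    - [0,0,0]
    - [0,0,0]
  translation:
    - [0,0,0]
    - [0,0,0]
    - [0,0,0]
    - [0,0,-0.1]
    - [0,0,-0.3]
    - [0,0,-0.6]
    - [0,0,-0.95]
    - [-0.3,0,-0.95]
    - [-0.3,0,-0.95]
  jaw: [-0.2,-0.2,-0.2,-0.2,-0.2,-0.2,-0.2,-0.2,-0.2]

```text
clock: 65.08
tcp_pos: [0.4933, -0.3174, 0.2336]
ee_rot: [-0.0, 1.0, 0.003, 0.001]
contact_force: [0.6, -0.5, 1.5]
width: 0.0565
grip_force: 0.0
```

```bash
python3 - <<'E'
from h import *
s=bot.observe();print(s["clock"],s["tcp_pos"],s["width"],s["contact_force"])
circ("wrist","w18",(.4816,-.314,.073),.023)
circ("wrist","w19",(.557,-.315,.073),.023)
im=cv2.imread("pics/w19.png");g=cv2.cvtColor(im,cv2.COLOR_BGR2GRAY);np.set_printoptions(linewidth=220)
print(g[90:220:4,285:365:4])
plan([[(.38,-.24,.22,-1.0)],[(.30,-.22,.22,0)]])
E
```

```text
65.075 [ 0.49327438 -0.31741381  0.23358326] 0.05653768325272322 [ 0.58359125 -0.46043973  1.52975056]
pred [320.  200.9] 19.5
  circle [320.5        199.5         20.29999924] [ 0.4833 -0.3146  0.073 ]
pred [321.7 136.5] 21.2
  circle [320.5        136.5         21.29999924] [ 0.557  -0.3136  0.073 ]
[[ 64  65  61  62  64  64  65  68  62  63  61  59  59  61  62  61  62  62  61  60]
 [206 206 210 211 211 209 210 209 210 209 207 206 207 206 211 212 213 211 212 209]
 [227 228 228 227 226 228 227 224 222 223 222 221 221 220 222 220 219 220 218 217]
 [109 113 114 113 113 115 114 116 114 115 115 116 135 134 134 134 135 135 131  68]
 [131 131 134 133 134 135 135 137 137 139 139 136 138 140 139 140 137 138 138  71]
 [131 129 134 134 134 134 133 137 137 137 136 139 138 137 139 138 138 137 137  72]
 [130 131 133 133 133 135 134 134 145 159 147 137 138 138 139 137 139 138 134  73]
 [131 132 134 135 135 134 156 201 203 211 206 199 157 139 137 138 138 136 124  77]
 [130 133 131 135 133 155 201 209 203 212 207 210 207 167 138 140 139 135 124  80]
 [128 131 131 131 127 196 205 210 202 210 208 210 
[... 1358 characters left out ...]
4]
 [ 46  46  46  50  56  75  74  75  74  74  74  74  72  78 112  46  47  47  48  85]
 [ 49  45  49  47  69  77  75  70  73  71  71  71  70  71 110  48  46  47  47  82]
 [ 46  45  45  46  70  76  74  73  73  73  72  72  71  72  93  46  46  46  47  89]
 [ 47  45  46  47  67  75  74  73  72  68  74  72  71  70  50  48  46  46  49  86]
 [ 45  45  46  45  51  73  75  71  74  70  72  71  70  70  48  43  45  47  51  87]
 [ 47  48  46  47  45  66  72  72  73  71  71  71  73  57 116  48  46  48  50  88]
 [ 46  46  48  44  46  47  64  69  73  74  73  89 118 122 121 117 118 116  60  89]]
call
  R [-0.001, -0.003, -0.537] T [-0.577, -0.387, 0.061] 
call
  R [-0.001, 0.0, -0.955] T [-0.283, -0.301, 0.0]
```

```bash
python3 - <<'E'
from h import *
plan([[(.42,-.25,.24,-.75)],[(.391,-.218,.20,.03)],[(.391,-.218,.0575,.03)]])
E
```

```text
call
  R [-0.001, -0.003, -0.775] T [-0.378, -0.336, -0.038] 
call
  R [0.0, 0.0, -0.745] T [0.018, -0.215, 0.2] 
call
  R [0.0, 0.0, 0.0] T [0.0, 0.0, 0.712]
```

Call:
jog_arm:
  rotation:
    - [0,0,-0.2]
    - [0,0,-0.4]
    - [0,0,-0.6]
    - [0,0,-0.775]
    - [0,0,-0.775]
    - [0,0,-0.775]
  translation:
    - [-0.1,-0.1,-0.04]
    - [-0.25,-0.2,-0.04]
    - [-0.378,-0.336,-0.04]
    - [-0.378,-0.336,-0.04]
    - [-0.378,-0.336,-0.04]
    - [-0.378,-0.336,-0.04]
  jaw: [0.4,0.4,0.4,0.4,0.4,0.4]

```text
clock: 65.92
tcp_pos: [0.4206, -0.2496, 0.2392]
ee_rot: [-0.001, 0.917, 0.399, 0.001]
contact_force: [0.3, -0.0, 0.3]
width: 0.0283
grip_force: 0.0
```

Call:
jog_arm:
  rotation:
    - [0,0,-0.2]
    - [0,0,-0.4]
    - [0,0,-0.6]
    - [0,0,-0.745]
    - [0,0,-0.745]
    - [0,0,-0.745]
    - [0,0,-0.745]
  translation:
    - [0,-0.1,0.1]
    - [0.02,-0.2,0.2]
    - [0.02,-0.215,0.2]
    - [0.02,-0.215,0.2]
    - [0.02,-0.215,0.2]
    - [0.02,-0.215,0.2]
    - [0.02,-0.215,0.2]
  jaw: [0.4,0.4,0.4,0.4,0.4,0.4,0.4]

```text
clock: 66.8
tcp_pos: [0.3913, -0.2175, 0.199]
ee_rot: [-0.001, 0.697, 0.717, 0.001]
contact_force: [-0.5, -0.6, -0.5]
width: 0.0283
grip_force: 0.0
```

```bash
python3 - <<'E'
from h import *
s=bot.observe();print(s["clock"],s["tcp_pos"],s["width"],s["joint_pos"])
plan([[(.391,-.218,.058,.03)]])
c,im=snap("wrist","w20");g=cv2.cvtColor(im,cv2.COLOR_BGR2GRAY);np.set_printoptions(linewidth=220)
h=proj(c,[(.391,-.218+.03,.078),(.391,-.218-.03,.078)]);print(h)
for p in h: v=int(p[1]); print(v,int(p[0])-30,g[v,int(p[0])-30:int(p[0])+60:3])
E
```

```text
66.8 [ 0.39129935 -0.21747545  0.19904471] 0.028260146455751083 [ 0.79623028  0.12100964 -0.37989538  2.02968122  0.04915455  1.00067187
  0.4197357 ]
call
  R [0.001, -0.003, -0.002] T [-0.005, -0.002, 0.705] 
[[322.58553942 172.10776568]
 [321.082868   228.54231008]]
172 292 [ 47  45  48  46  46  45  45  48  45  34  31  33  31  45  46  47  47  47  50  71  62  73  69  80 156 222 225 219 108  94]
228 291 [120 115 113 122 123 123 124 124 124  89  71  78  69 121 126 126 127 124 123  64  69  67  82 205 225 220 215 228 239 239]
```

Call:
jog_arm:
  rotation:
    - [0,0,0]
    - [0,0,0]
    - [0,0,0]
    - [0,0,0]
    - [0,0,0]
    - [0,0,0]
    - [0,0,0]
    - [0,0,0]
    - [0,0,0]
  translation:
    - [0,0.002,0.2]
    - [0,0.002,0.4]
    - [0,0.002,0.55]
    - [0,0.002,0.65]
    - [0,0.002,0.7]
    - [0,0.002,0.7]
    - [0,0.002,0.7]
    - [0,0.002,0.7]
    - [0,0.002,0.7]
  jaw: [0.4,0.4,0.4,0.4,0.4,0.4,1,1,1]
  grip_force: 15

```text
clock: 67.97
tcp_pos: [0.3922, -0.2173, 0.0597]
ee_rot: [-0.0, 0.696, 0.718, 0.002]
contact_force: [-0.8, 0.1, 6.9]
width: 0.0103
grip_force: 15.0
```

Call:
jog_arm:
  rotation:
    - [0,0,0]
    - [0,0,0]
    - [0,0,0]
    - [0,0,0]
    - [0,0,0]
    - [0,0,0]
    - [0,0,0]
    - [0,0,0]
    - [0,0,0]
    - [0,0,0]
    - [0,0,0]
    - [0,0,0]
    - [0,0,0]
    - [0,0,0]
    - [0,0,0]
    - [0,0,0]
    - [0,0,0]
    - [0,0,0]
    - [0,0,0]
    - [0,0,0]
  translation:
    - [0,0.01,0]
    - [0,0.03,0]
    - [0,0.06,0]
    - [0,0.1,0]
    - [0,0.15,0]
    - [-0.003,0.2,0]
    - [-0.004,0.25,0]
    - [-0.005,0.3,0]
    - [-0.006,0.35,0]
    - [-0.007,0.4,0]
    - [-0.007,0.45,0]
    - [-0.008,0.5,0]
    - [-0.009,0.55,0]
    - [-0.01,0.6,0]
    - [-0.011,0.65,0]
    - [-0.012,0.7,0]
    - [-0.012,0.74,0]
    - [-0.013,0.78,0]
    - [-0.013,0.8,0]
    - [-0.013,0.81,0]
  jaw: [1,1,1,1,1,1,1,1,1,1,1,1,1,1,1,1,1,1,1,1]

```text
clock: 70.47
tcp_pos: [0.5541, -0.2152, 0.0597]
ee_rot: [-0.0, 0.696, 0.718, 0.001]
contact_force: [-1.1, -0.9, 6.6]
width: 0.0108
grip_force: 15.0
```

Call:
jog_arm:
  rotation:
    - [0,0,0]
    - [0,0,0]
    - [0,0,0]
    - [0,0,0]
    - [0,0,0]
  translation:
    - [0,0.01,0]
    - [0,0.02,0]
    - [0,0.03,0]
    - [0,0.04,0]
    - [0,0.04,0]
  jaw: [1,1,1,1,1]

```text
clock: 71.1
tcp_pos: [0.561, -0.2151, 0.0597]
ee_rot: [-0.001, 0.697, 0.718, 0.001]
contact_force: [-7.2, -0.9, 10.4]
width: 0.0101
grip_force: 15.0
```

Call:
jog_arm:
  rotation:
    - [0,0,0]
    - [0,0,0]
    - [0,0,0]
  translation:
    - [0,0.008,0]
    - [0,0.015,0]
    - [0,0.015,0]
  jaw: [1,1,1]

```text
clock: 71.47
tcp_pos: [0.5611, -0.2152, 0.0593]
ee_rot: [-0.003, 0.697, 0.717, -0.001]
contact_force: [-26.1, -0.2, 23.3]
width: 0.0104
grip_force: 15.0
```

Call:
jog_arm:
  rotation:
    - [0,0,0]
    - [0,0,0]
    - [0,0,0]
    - [0,0,0]
    - [0,0,0]
    - [0,0,0]
    - [0,0,0]
    - [0,0,0]
    - [0,0,0]
    - [0,0,0]
  translation:
    - [0,-0.005,0]
    - [0,-0.01,0]
    - [0,-0.015,0]
    - [0,-0.015,0]
    - [0,-0.015,-0.2]
    - [0,-0.015,-0.5]
    - [0,-0.015,-0.9]
    - [0,-0.015,-0.95]
    - [0,-0.015,-0.95]
    - [0,-0.015,-0.95]
  jaw: [0.4,0.4,0.4,0.4,0.4,0.4,0.4,0.4,0.4,0.4]

```text
clock: 72.72
tcp_pos: [0.5612, -0.215, 0.2483]
ee_rot: [-0.001, 0.696, 0.718, 0.001]
contact_force: [-1.0, -0.2, -0.2]
width: 0.0279
grip_force: 0.0
```

Call:
jog_arm:
  rotation:
    - [0,0,0]
    - [0,0,0]
    - [0,0,0]
    - [0,0,0]
    - [0,0,0]
    - [0,0,0]
  translation:
    - [0,-0.2,0]
    - [0,-0.4,0]
    - [-0.3,-0.6,0]
    - [-0.5,-0.6,0]
    - [-0.5,-0.6,0]
    - [-0.5,-0.6,0]
  jaw: [0.4,0.4,0.4,0.4,0.4,0.4]

```text
clock: 73.47
tcp_pos: [0.4446, -0.3178, 0.2477]
ee_rot: [-0.002, 0.696, 0.718, 0.002]
contact_force: [0.6, 0.6, 0.9]
width: 0.028
grip_force: 0.0
```

```bash
python3 - <<'E'
from h import *
s=bot.observe();print(s["clock"],s["tcp_pos"],s["width"],s["contact_force"])
for n,k in (("scene","s20"),("side","d20")):
    c,im=snap(n,k); o=cv2.imread(f"pics/{n}0.png"); d=cv2.absdiff(im,o).max(2)
    # compare cabinet region with start (drawer shut), outside arm
    P=proj(c,[(.594,-.07,.095),(.594,-.36,.095),(.556,-.165,.075),(.556,-.27,.075),(.79,-.06,.105),(.79,-.374,.105)]).astype(int)
    x0,y0=P.min(0)-3;x1,y1=P.max(0)+3
    print(n,(x0,y0,x1,y1),"changed px",int((d[y0:y1,x0:x1]>40).sum()),"of",(x1-x0)*(y1-y0))
c,im=load("s20"),cv2.imread("pics/s20.png");a=cv2.cvtColor(im,cv2.COLOR_BGR2GRAY);b=cv2.cvtColor(cv2.imread("pics/s13.png"),cv2.COLOR_BGR2GRAY)
for row in (1,2): 
    u=proj(c,pose(*RACK,[(PX[row]+.01,0,.05)]))[0].astype(int); print("rack row",row,u,"diff vs s13",cv2.absdiff(a,b)[u[1]-15:u[1]+15,u[0]-18:u[0]+18].max())
E
```

```text
73.475 [ 0.44457534 -0.31784072  0.2476752 ] 0.02802227068980073 [0.55150888 0.57081669 0.88376706]
scene (np.int64(261), np.int64(210), np.int64(358), np.int64(305)) changed px 0 of 9215
side (np.int64(267), np.int64(93), np.int64(372), np.int64(175)) changed px 2 of 8610
rack row 1 [341 170] diff vs s13 4
rack row 2 [354 176] diff vs s13 4
```

The cabinet region matches the start picture, so the drawer is shut, and the rack is unchanged since the phones were placed. Handing in.

```bash
python3 -c "
from rig import bot
print(bot.job_done())"
```

```text
the job is handed in; nothing more can be done
None
```

The job is handed in (the hand-in gave no verdict): both phones present lean centred in the middle and back rack rows, both tins stand upright in the bay after I re-stood one that tipped, and the drawer is fully shut.

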